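# Refit the battery cover of a lamp and lock it

### The job

The battery lamp lies face down with its battery bay open, and the bay's cover has been left on the sloping mirror. Refit the cover: with the cover tilted, hook its tongue into the slot under the bridge at one end of the bay, pivot it down until the catch snaps over its other edge and it lies flat, then fold the upright cam lever all the way down to lock the catch. Leave the spray can, the mug and the soap case where they stand.

Things in the scene. Friction and masses are not known exactly. Their poses are not given: they have to be found in the camera images.
- lamp: White plastic lamp, a block 200 (x) x 100 (y) x 50 mm lying face down, fixed; left or right of the middle, turned up to 26 deg. Origin: centre of its underside; +x from the slot end (near the robot) to the lever end, z up, flat back at z = 50 mm. The bay is a recess in the back, x = -76 to 16.5, y = -32 to 32 mm.
- bay_seat (a point): In the bay, x = -30, y = 0, z = 45 mm in the lamp's frame, axes as the lamp's: the centre of the fitted cover's underside lies here, axes parallel. Play: 1 mm lengthwise to the tongue end, 1.5 mm to the other, 2 mm each side. Ledges at this height along the sides (from 31 mm before this point) and at the rear carry it; before them only the floor, 9 mm lower.
- slot (a point): Middle of the mouth of the slot at the bay's -x end, under a raised bridge: x = -76, z = 43 mm in the lamp's frame. The slot is 36 mm wide and runs 12 mm to -x; floor 7 mm below this point, bridge's underside 6.5 mm above it (z = 49.5 mm), bridge's top at z = 53.5 mm, 72 mm wide.
- latch (a joint): Spring catch at the bay's other end, m: 0 = home, to 0.006 pushed to lamp +x; 2 N at first, +0.5 N per mm. 24 mm wide, on the back at lamp x = 11.5 to 34 mm, top z = 68 mm; its nose (tip z = 51 to 54 mm) overhangs the bay and slopes back above, so the cover's edge pressed down shoves it aside and it snaps back over. The folded lever blocks it.
- lever (a joint): Cam lever, rad: 0 = straight up (free), 1.5 = folded flat towards lamp +x, on its stop (locked). Starts at 0 to 0.45, stays where left, turns with about 0.06 N m. Steel arm 5 mm thick, 14 mm wide, hinged at x = 48, z = 58 mm in the lamp's frame between two cheeks reaching z = 63 mm.
- lever_tip (a point): Centre of the lever's round end bar (8 mm thick, 18 mm long across), 39 mm from its hinge.
- cover_grip (a point): Centre of the rib of the loose white battery cover (50 g): plate 90 (x) x 60 (y) x 5 mm, rib in the middle of its outer face 36 long (x) x 12 wide (y) x 18 mm tall. The point is 14 mm above the centre of the plate's underside; cover's axes: z out of the outer face, -x to the tongue. It starts lying on the mirror, tongue downhill, sloping 26 deg.
- cover_tongue (a point): Middle of the tip of the cover's tongue: 54 mm from the cover's centre along its -x, 1.6 mm above its underside; cover's axes. The tongue is 30 mm wide, 3.2 mm thick, level with the underside, and stands out 9 mm from the plate's edge. On the fitted cover it is at x = -84, z = 46.6 mm in the lamp's frame.
- mirror: Steel mirror on a folding stand, fixed: plate 150 x 120 x 6 mm facing up, sloping 26 deg, low edge (rim 6 mm high) to its own -x, roughly towards the robot. Origin on the ledge, 45 mm before (-x) the point below the plate's centre, whose face is at z = 60 mm; y level across it. Top edge 93 mm up. Lamp and mirror may swap sides.
- can: Green spray can, 54 mm thick, about 180 mm tall, loose; origin under its centre. Can, mug and soap case stand in any order in a row leading away from the robot, midway between lamp and mirror.
- mug: White ceramic mug with pens, 80 mm thick, 95 mm tall, pens up to 140 mm, handle reaching 67 mm out at its own +y; loose, origin under its centre.
- soap_case: Closed blue plastic soap case 102 x 67 x 37 mm, loose, origin under its centre.
Mind the look-alikes: they are no part of the job. What is shaped like the part that bears cover_grip but brown or turquoise is not meant.

How it is judged:
By the outcome, as a careful person would: the job done as asked, in the order asked, and still so for the second after the job is handed in, with the robot touching nothing.
It also fails if it takes over 51 s, if anything falls off the work surface, if the arm or the gripper's body presses on something with over 40 N, if the wrist force passes 120 N, or if a joint passes its speed limit or range.

### The arm

A 6-joint arm with a two-finger parallel gripper is mounted at the origin on the work surface. World frame = base frame: x ahead of the robot, y to its left, z up, the work surface at z = 0. Lengths are in m, angles in rad, forces in N, time in s.
With the tool pointing down it reaches from about 0.35 to 0.725 m from the base axis. Payload 4.3 kg.
Tool frame: the origin (TCP) lies midway between the tips of the shut fingers; the grasp point (between the pads) lies 19 mm behind it; z points along the fingers, y is the direction in which the jaws open and shut (so a half turn about z gives the same grasp; the last joint's range is limited). The gripper opens to 85 mm and grips with 20 to 120 N. Pads are 22 mm wide; open, the fingers measure 114 mm over their backs; the gripper's body (76 mm by 85 mm) begins 54 mm behind the grasp point. The pads swing forward as they close: fully open they stand 13 mm farther back than shut.
Start: joints at [-0.11, 0.377, 0.081, 1.274, 0, 1.46], TCP at [0.575, 0, 0.193] pointing down, gripper open.
Joint ranges: [-2.72, 2.72], [-0.84, 1.66], [-1.02, 1.22], [-1.77, 2.12], [-1.37, 1.28], [-3.14, 3.14]. Speed limits (rad/s): [2.57, 2.57, 3.14, 3.14, 3.14, 3.14].

### API

Orientations are given as [roll, pitch, yaw] about the fixed x, y, z axes, in that order (R = Rz(yaw) Ry(pitch) Rx(roll)).
In Python, from rig import arm, cams gives the robot as it stands.
- The arm moves only by the shell command python3 -m handwheel 'ROWS' [FORCE]. ROWS is text: rows parted by semicolons, each of 7 numbers parted by spaces: the shift along the tool's x, y, z in mm, then the turn, a rotation vector about the tool's x, y, z in rad, then the finger opening in mm, from 0 to 85.4. A call has 1 to 5 rows; each row is the pose to reach, as a shift and turn from the pose commanded when the call began, along the tool's axes at that moment; what a row does not reach only later rows make up. A row lasts 1/12 s, in which the tool goes at most 41.7 mm and 7.16 degrees, less where a joint would pass 70% of its speed; a pose out of reach is approached as far as the arm can. A call with a gripper value outside its range is refused whole. The fingers move at their own pace and stop on an object; FORCE is the grip in N (left out, the last holds). Time passes only in rows, so rows that repeat a pose let the fingers close. It gives the time, the measured TCP pose, the force and the opening at its end, in the units of the state.
- arm.get_obs(): the state, without advancing time (a new reading comes with each control period).
- cams.read_camera(name): name is "scene" or "side" or "wrist"; returns (picture, depth): 384x512x3 uint8, blue, green, red; 384x512 float32, m along the optical axis (not along the pixel's ray), 0 where there is no reading.
- cams.calibration(name): a dict with "fovy" (degrees; the focal length in pixels is half the picture's height over the tangent of half this angle, whatever the lens; pixels are square), "cx", "cy" (the principal point, pixels), "extrinsics" (4x4, takes a point from world to camera coordinates). Camera axes: x right, y down, z forward; pixel columns grow to the right and rows downward; lengths in m; the calibration is good to about 2 mm. The wrist camera is an equidistant fisheye: a pixel r from the principal point sees the ray r / f radians off the axis. A picture is of the moment at which its call begins: read the wrist's pose just before it. calibration takes no time and is no camera call; for the wrist camera it gives the pose at the moment of the call.
- arm.job_done(): hands the job in, once; it reports no verdict.
The state is a dict: "t": time; "joint_pos": joint angles; "qd": joint speeds; "joint_efforts": joint torques, N m; "ee_pos": TCP position; "tool_rot": TCP orientation; "force": force on the tool from outside, world axes, zero at the start; "wrist_torque": the same for the moment, N m; "opening": finger opening in m.
Only numpy, scipy, OpenCV 4.12 (cv2) and the standard library are available. Lean on these libraries where they do the work, as an engineer would, in place of code of your own. Each camera call takes 0.05 s, during which the arm holds its last target.

## Working session

There is one attempt and no reset: what is moved stays moved. The work goes in short steps, Python scripts to look and compute and a shell command to move; the robot and the scene stay as the last step left them, time stands still between calls to the robot, and variables do not carry over. Pictures are saved under pics/ and viewed, and the job is handed in when it is done.

```bash
ls; mkdir -p pics
cat > h.py <<'E'
import numpy as np, cv2
from rig import arm, cams
from scipy.spatial.transform import Rotation as R
def shot(n):
    c=cams.calibration(n); im,d=cams.read_camera(n); return im.copy(),d.copy(),c
def f_of(c): return 192/np.tan(np.radians(c["fovy"])/2)
def pts(d,c):
    # world point for each pixel (pinhole)
    f=f_of(c); v,u=np.mgrid[:384,:512]
    P=np.stack([(u-c["cx"])/f*d,(v-c["cy"])/f*d,d],-1)
    T=np.linalg.inv(np.array(c["extrinsics"])); return P@T[:3,:3].T+T[:3,3]
E
python3 - <<'E'
from h import *
import pickle
print(arm.get_obs())
D={}
for n in("scene","side"):
    im,d,c=shot(n); D[n]=(im,d,c); cv2.imwrite(f"pics/{n}0.png",im); print(n,c["fovy"],np.linalg.inv(c["extrinsics"]).round(2).tolist())
pickle.dump(D,open("D0.pkl","wb"))
E
```

```text
pics
{'t': 0.0, 'joint_pos': array([-1.10313348e-01,  3.78077292e-01,  7.96376761e-02,  1.27438185e+00,
       -5.05326783e-06,  1.46048880e+00]), 'qd': array([-6.07418943e-04,  6.43979782e-04,  1.89911949e-03,  9.88986725e-04,
        8.83242953e-04,  7.41386792e-05]), 'joint_efforts': array([ 5.03441061e-04, -4.63600910e+01,  2.69876987e+01,  2.07655923e-02,
       -6.74222474e-05, -6.15417605e-06]), 'ee_pos': array([5.74279930e-01, 7.63676643e-05, 1.92257376e-01]), 'tool_rot': array([-3.13957927e+00, -2.17912207e-04,  1.57079029e+00]), 'force': array([-0.38635294, -0.34892282,  0.44317199]), 'wrist_torque': array([ 0.00140825, -0.00562458, -0.03815836]), 'opening': 0.08552332251385972}
scene 56.05169362238317 [[0.14, 0.54, -0.83, 1.24], [0.99, -0.09, 0.11, -0.02], [-0.02, -0.84, -0.55, 0.5], [0.0, 0.0, 0.0, 1.0]]
side 43.213082927527914 [[0.87, -0.31, 0.39, 0.14], [-0.49, -0.57, 0.66, -0.68], [0.02, -0.76, -0.65, 0.82], [0.0, 0.0, 0.0, 1.0]]
```

View pics/scene0.png

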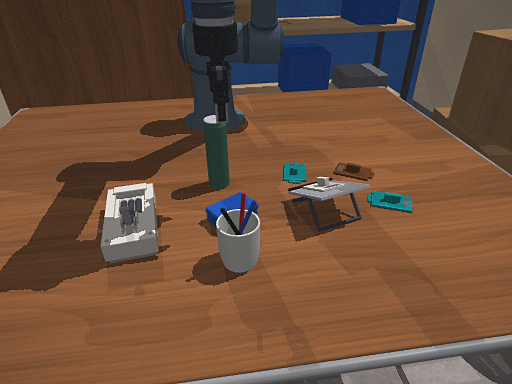

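View pics/side0.png

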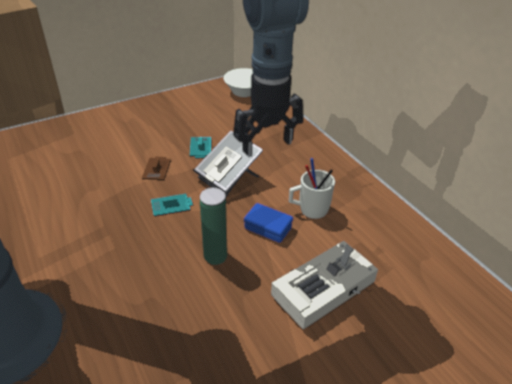

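The scene camera looks back at the robot: lamp at (131,220), mirror at (328,188). The side camera shows the lamp at (325,283) and the mirror at (228,163).

The cover could be the white one on the mirror, side (222,163), turquoise (170,205) or (200,147), or brown (157,168). Only the white one matches, and it lies on the mirror. I'll confirm with a crop.

Run:
```python
from h import *
import pickle
D=pickle.load(open("D0.pkl","rb"))
im=D["side"][0]
a=cv2.resize(im[125:200,185:270],None,fx=4.5,fy=4.5,interpolation=2)
b=cv2.resize(im[235:330,265:385],None,fx=3.3,fy=3.3,interpolation=2)
h=min(a.shape[0],b.shape[0]);cv2.imwrite("pics/crop1.png",np.hstack([a[:h],b[:h]]))
o=arm.get_obs();im,d,c=shot("wrist");pickle.dump((im,d,c),open("W0.pkl","wb"));cv2.imwrite("pics/w0.png",im)
print(c["fovy"],c["cx"],c["cy"],np.linalg.inv(c["extrinsics"]).round(3))
```

```text
65.70646984690485 253.6082337035173 188.22143356789238 [[ 1.    -0.    -0.001  0.575]
 [-0.001 -0.961 -0.275  0.069]
 [-0.001  0.275 -0.961  0.373]
 [ 0.     0.     0.     1.   ]]
```

View pics/crop1.png

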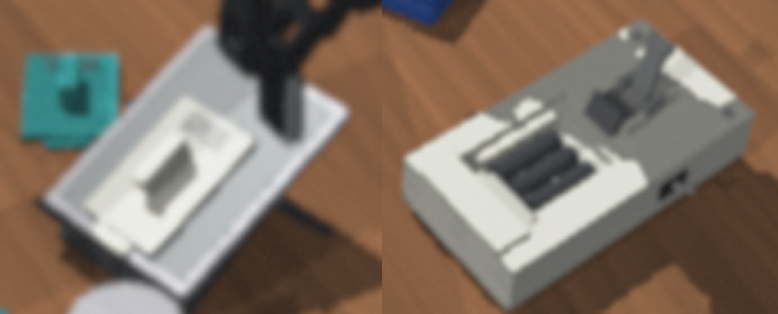

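View pics/w0.png

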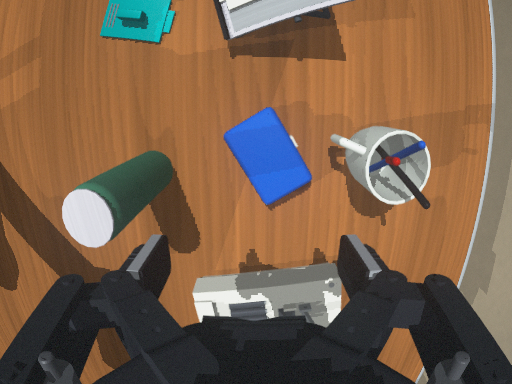

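The crop confirms it: white plate with a rib on the steel mirror, the tongue at its lower-left (downhill) end. The lamp has its open bay on the near side and the lever and catch on the far side. Next I take the poses from depth.

```bash
cat > m.py <<'E'
from h import *
import pickle
D=pickle.load(open("D0.pkl","rb"))
for n in ("side","scene"):
    im,d,c=D[n]; P=pts(d,c); ok=d>0
    hsv=cv2.cvtColor(im,cv2.COLOR_BGR2HSV); grey=(hsv[...,1]<70)
    x,y,z=P[...,0],P[...,1],P[...,2]
    m=ok&grey&(z>.044)&(z<.057)&(y<-.02)&(x>.3)&(x<.8)&(y>-.35)
    q=P[m][:,:2].astype(np.float32)*1000
    n_,lab,st,ce=cv2.connectedComponentsWithStats(m.astype(np.uint8))
    k=1+np.argmax(st[1:,4]); q=P[lab==k][:,:2].astype(np.float32)*1000
    print(n,"lamp",len(q),cv2.minAreaRect(q),np.median(P[lab==k][:,2]), ce[k])
    # mirror region
    m=ok&(y>.05)&(z>.02)&(z<.13)&(x>.35)&(x<.75)&(hsv[...,1]<60)&(y<.35)
    n_,lab,st,ce=cv2.connectedComponentsWithStats(m.astype(np.uint8))
    for k in np.argsort(-st[1:,4])[:3]+1: print(st[k],ce[k],P[lab==k].mean(0).round(3))
    lb,ub=(st[1+np.argmax(st[1:,4])][:2],0)
E
python3 m.py
```

```text
side lamp 2633 ((596.1910400390625, -205.56588745117188), (202.93255615234375, 102.77232360839844), 7.115386962890625) 0.04860421899248246 [325.28218762 278.31788834]
[ 194  131   69   63 1996] [226.28507014 163.10521042] [0.586 0.216 0.057]
[309 178   1   1   1] [309. 178.] [0.73  0.051 0.069]
scene lamp 2199 ((597.3134155273438, -205.78445434570312), (203.47274780273438, 100.12482452392578), 6.975526332855225) 0.04929583125296949 [128.36743975 218.36061846]
[ 289  177   82   44 1157] [326.5920484  190.53673293] [0.614 0.216 0.066]
[259 220   1   4   4] [259.  221.5] [0.732 0.051 0.094]
[331 178   1   1   1] [331. 178.] [0.515 0.263 0.032]
```

```bash
cat > m2.py <<'E'
from h import *
import pickle
D=pickle.load(open("D0.pkl","rb"))
for n in ("side","scene"):
    im,d,c=D[n]; P=pts(d,c); ok=d>0
    hsv=cv2.cvtColor(im,cv2.COLOR_BGR2HSV)
    x,y,z=P[...,0],P[...,1],P[...,2]
    m=ok&(y>.05)&(z>.02)&(z<.12)&(x>.35)&(x<.75)&(hsv[...,1]<60)&(y<.35)
    n_,lab,st,ce=cv2.connectedComponentsWithStats(m.astype(np.uint8)); m=lab==1+np.argmax(st[1:,4])
    q=P[m]; col=im[m].mean(1)
    # ransac plane
    rng=np.random.default_rng(0);best=0
    for i in range(500):
        a=q[rng.choice(len(q),3,False)];nn=np.cross(a[1]-a[0],a[2]-a[0]);nn/=np.linalg.norm(nn)+1e-12
        if nn[2]<0:nn=-nn
        if abs(np.degrees(np.arccos(nn[2]))-26)>4: continue
        s=(abs((q-a[0])@nn)<.0015).sum()
        if s>best:best=s;N=nn;A=a[0]
    inl=abs((q-A)@N)<.002; cc=q[inl].mean(0); N=np.linalg.svd(q[inl]-cc)[2][2]; N*=np.sign(N[2])
    h=(q-cc)@N*1000
    print(n,"tilt",np.degrees(np.arccos(N[2])),"yaw",np.degrees(np.arctan2(-N[1],-N[0])),"inl",inl.sum(),len(q), np.histogram(h,bins=np.arange(-8,30,2)))
    yaw=np.arctan2(-N[1],-N[0]); ex=np.array([np.cos(yaw),np.sin(yaw),0]);ex-=ex@N*N;ex/=np.linalg.norm(ex);ey=np.cross(N,ex)
    uv=np.stack([(q-cc)@ex,(q-cc)@ey],-1).astype(np.float32)*1000
    print("plane rect",cv2.minAreaRect(uv))
    print("cc",cc,"z at plane pts range",q[:,2].min(),q[:,2].max())
    vis=np.zeros((384,512),np.uint8); vis[m]=np.clip((h+8)*8,0,255)
    vv,uu=np.where(m); 
    big=np.hstack([cv2.resize(im[vv.min()-3:vv.max()+3,uu.min()-3:uu.max()+3],None,fx=5,fy=5,interpolation=0),cv2.cvtColor(cv2.resize(vis[vv.min()-3:vv.max()+3,uu.min()-3:uu.max()+3],None,fx=5,fy=5,interpolation=0),cv2.COLOR_GRAY2BGR)])
    cv2.imwrite(f"pics/mir_{n}.png",big[:600,:800])
    pl=(h>3)&(h<9); 
    print("plate rect ",cv2.minAreaRect(uv[pl]), pl.sum()); rb=(h>17)&(h<28); print("rib",cv2.minAreaRect(uv[rb]),rb.sum())
    for r in (pl,rb):
        (a,b),_,ang=cv2.minAreaRect(uv[r]); print((cc+ex*a/1e3+ey*b/1e3).round(4))
E
python3 m2.py
```

```text
side tilt 25.134225639828255 yaw 15.97949437296695 inl 894 1996 (array([ 23,  84, 269, 431, 463, 305, 200,  73,  13,   6,  12,   5,  10,
        12,  19,  22,   4,   0]), array([-8, -6, -4, -2,  0,  2,  4,  6,  8, 10, 12, 14, 16, 18, 20, 22, 24,
       26, 28]))
plane rect ((-1.6580886840820312, 4.865756988525391), (132.4446258544922, 150.10943603515625), 89.7004623413086)
cc [0.59448407 0.21736813 0.05966571] z at plane pts range 0.020316507148366747 0.09325501828599136
plate rect  ((-1.856842041015625, 2.46173095703125), (116.36506652832031, 148.06137084960938), 88.52267456054688) 429
rib ((-17.3125, 8.341048240661621), (35.41469955444336, 16.634037017822266), 3.720898151397705) 62
[0.5922 0.2193 0.0589]
[0.5771 0.2211 0.0523]
scene tilt 25.670986402766747 yaw 15.269836905973232 inl 562 1157 (array([ 10,  70,  82, 217, 337,  53, 152,  11,  11,  12,   9,  11,   9,
        10,  13,  12,   0,   0]), array([-8, -6, -4, -2,  0,  2,  4,  6,  8, 10, 12, 14, 16, 18, 20, 22, 24,
       26, 28]))
plane rect ((-25.04784393310547, 7.4061737060546875), (126.49745178222656, 150.85728454589844), 89.53999328613281)
cc [0.61910531 0.21970273 0.07120915] z at plane pts range 0.020010833520283156 0.09324736705673004
plate rect  ((-47.79161071777344, 6.388240814208984), (111.2981948852539, 66.45092010498047), 11.616275787353516) 199
rib ((-40.42689514160156, 8.948920249938965), (36.6418342590332, 10.197415351867676), 8.721285820007324) 39
[0.5759 0.2145 0.0505]
[0.5816 0.2187 0.0537]
```

```bash
cat >> h.py <<'E'
def RT(o=None):
    o=o or arm.get_obs(); return R.from_euler("xyz",o["tool_rot"]), np.array(o["ee_pos"])
def delta(p,Rt):
    R0,p0=RT(); s=R0.inv().apply(np.array(p)-p0)*1000; w=(R0.inv()*Rt).as_rotvec()
    print("shift mm",s.round(1),"rot",w.round(3),"deg",np.degrees(np.linalg.norm(w)).round(1)); return s,w
def frame(yaw,tilt,flip=True):
    """cover-like frame: x = uphill direction (yaw deg) raised by tilt deg, z out; tool frame x=-x,y=y,z=-z"""
    C=R.from_euler("ZY",[yaw,-tilt],degrees=True)   # cover axes
    return C, C*R.from_euler("y",180,degrees=True)
E
python3 - <<'E'
from h import *
import pickle
D=pickle.load(open("D0.pkl","rb"))
for n in("side","scene"):
    im,d,c=D[n];P=pts(d,c);hsv=cv2.cvtColor(im,cv2.COLOR_BGR2HSV)
    ok=(d>0)&(P[...,0]>.3)&(P[...,0]<.9)&(abs(P[...,1])<.12)
    g=ok&(hsv[...,0]>45)&(hsv[...,0]<82)&(hsv[...,1]>60)&(P[...,2]>.02)
    b=ok&(hsv[...,0]>105)&(hsv[...,0]<130)&(hsv[...,1]>120)&(P[...,2]>.02)&(P[...,2]<.045)
    w=ok&(hsv[...,1]<60)&(P[...,2]>.03)&(P[...,2]<.1)&(P[...,0]>.6)
    for k in(g,b,w): print(n,np.percentile(P[k],[3,50,97],axis=0).round(3).tolist())
C,T=frame(15.6,26); print(C.as_matrix().round(3)); delta([.533,.207,.17],T)
E
```

```text
side [[0.415, -0.038, 0.025], [0.431, -0.034, 0.105], [0.455, -0.016, 0.169]]
side [[0.547, -0.043, 0.025], [0.586, 0.002, 0.035], [0.628, 0.05, 0.038]]
side [[0.667, -0.027, 0.033], [0.712, 0.003, 0.069], [0.761, 0.048, 0.094]]
scene [[0.453, -0.034, 0.025], [0.466, -0.011, 0.106], [0.471, 0.012, 0.172]]
scene [[0.557, -0.041, 0.027], [0.593, 0.004, 0.036], [0.624, 0.059, 0.038]]
scene [[0.691, -0.024, 0.034], [0.753, 0.009, 0.07], [0.766, 0.047, 0.095]]
[[ 0.866 -0.269 -0.422]
 [ 0.242  0.963 -0.118]
 [ 0.438  0.     0.899]]
shift mm [206.9 -41.4  22.6] rot [-0.418 -0.318 -1.807] deg 107.8
```

```bash
python3 -m handwheel '207 -41 10 -0.2 -0.15 -0.6 50;207 -41 10 -0.418 -0.318 -1.807 50;207 -41 10 -0.418 -0.318 -1.807 50;207 -41 10 -0.418 -0.318 -1.807 50;207 -41 23 -0.418 -0.318 -1.807 50'
python3 - <<'E'
from h import *
C,T=frame(15.6,26); delta([.533,.207,.17],T)
E
```

```text
t: 0.57
ee_pos: [0.5358, 0.2045, 0.1739]
tool_rot: [3.03, 0.15, 2.166]
force: [0.9, 0.9, -0.1]
opening: 0.0497
shift mm [ 4.2 -1.3  3.2] rot [-0.275 -0.195 -1.204] deg 71.7
```

```bash
python3 -m handwheel '3 -1 0 -0.275 -0.195 -1.204 50;3 -1 0 -0.275 -0.195 -1.204 50;3 -1 0 -0.275 -0.195 -1.204 50;3 -1 0 -0.275 -0.195 -1.204 50;3 -1 0 -0.275 -0.195 -1.204 50'
python3 - <<'E'
from h import *
C,T=frame(15.6,26); delta([.533,.207,.17],T)
E
```

```text
t: 0.98
ee_pos: [0.5319, 0.2044, 0.171]
tool_rot: [3.037, 0.315, 2.772]
force: [0.0, -0.1, 0.0]
opening: 0.0502
shift mm [0.2 2.7 1.3] rot [-0.139 -0.103 -0.601] deg 35.8
```

```bash
python3 -m handwheel '0 2 1 -0.139 -0.103 -0.601 50;0 2 1 -0.139 -0.103 -0.601 50;0 2 1 -0.139 -0.103 -0.601 50;0 2 1 -0.139 -0.103 -0.601 50;0 2 1 -0.139 -0.103 -0.601 50'
python3 - <<'E'
from h import *
C,T=frame(15.6,26); delta([.533,.207,.17],T); print(arm.get_obs()["joint_pos"].round(2))
import pickle
im,d,c=shot("wrist");pickle.dump((im,d,c),open("W1.pkl","wb"));cv2.imwrite("pics/w1.png",im)
E
```

```text
t: 1.4
ee_pos: [0.5327, 0.2059, 0.1702]
tool_rot: [-3.142, 0.454, -2.87]
force: [-0.4, -1.8, -0.5]
opening: 0.05
shift mm [-0.4  1.   0.4] rot [-0.001  0.    -0.001] deg 0.1
[ 0.25 -0.01 -0.6   0.54  0.01 -0.02]
```

View pics/w1.png

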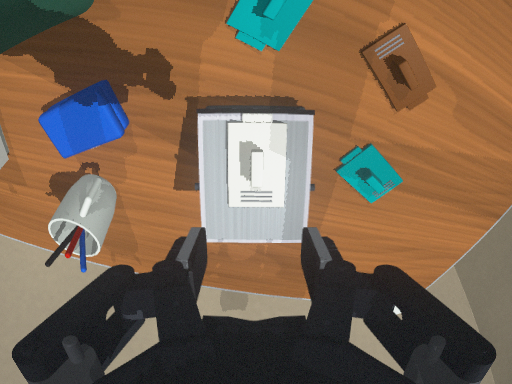

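The wrist view shows the white cover on the mirror with corners near (229,123) and (286,207), rib (257,168), tongue (257,117). It is nearly square to the mirror.

```bash
cat >> h.py <<'E'
def rays(uv,c):
    f=f_of(c); a=np.asarray(uv,float)-[c["cx"],c["cy"]]; r=np.linalg.norm(a,axis=-1); th=r/f
    k=np.where(r>0,np.sin(th)/np.maximum(r,1e-9),1/f)
    v=np.concatenate([a*k[...,None],np.cos(th)[...,None]],-1)
    T=np.linalg.inv(np.array(c["extrinsics"])); return T[:3,3], v@T[:3,:3].T
def cast(uv,c,p,n):
    o,v=rays(uv,c); return o+v*(((np.array(p)-o)@n)/(v@n))[...,None]
def wpts(d,c):
    v,u=np.mgrid[:384,:512]; o,r=rays(np.stack([u,v],-1),c)
    z=r@np.array(c["extrinsics"])[2,:3]; return o+r*(d/z)[...,None]
E
cat > m3.py <<'E'
from h import *
import pickle
im,d,c=pickle.load(open("W1.pkl","rb"));P=wpts(d,c)
hsv=cv2.cvtColor(im,cv2.COLOR_BGR2HSV)
w=(hsv[...,2]>195)&(hsv[...,1]<40); 
box=np.zeros_like(w);box[110:215,222:295]=1
n_,lab,st,ce=cv2.connectedComponentsWithStats((w&box).astype(np.uint8)); k=1+np.argmax(st[1:,4]);print(st[k],ce[k])
# mirror plane from depth: gray strips
s=np.zeros_like(w);s[135:225,206:222]=1;s[135:225,292:306]=1
q=P[s&(d>0)];cc=q.mean(0);N=np.linalg.svd(q-cc)[2][2];N*=np.sign(N[2])
print("plane",cc,N,"tilt",np.degrees(np.arccos(N[2])),"yaw",np.degrees(np.arctan2(-N[1],-N[0])),"rms",((q-cc)@N).std())
C,_=frame(15.6,26);Nn=C.as_matrix()[:,2]
q2=P[(lab==k)&(d>0)];print("cover h",np.percentile((q2-cc)@N*1000,[5,25,50,75,95]))
# contour of plate (top at 5mm)
m=cv2.morphologyEx((lab==k).astype(np.uint8),cv2.MORPH_CLOSE,np.ones((9,9)))
m=cv2.morphologyEx(m,cv2.MORPH_OPEN,np.ones((25,25)))  # removes tongue
ct=max(cv2.findContours(m,0,1)[0],key=len)[:,0]
X=cast(ct,c,cc+N*.005,N);M=C.as_matrix();uv=((X-cc)@M[:,:2]*1000).astype(np.float32)
r=cv2.minAreaRect(uv);print(r); print("center plate top",cc+N*.005+M[:,:2]@np.array(r[0])/1000)
for nm,px in dict(rib=(257,168),tongue=(257,114)).items(): print(nm,cast([px],c,cc+N*(.023 if nm=="rib" else .0032),N))
cv2.imwrite("pics/w1c.png",cv2.resize(im[100:250,190:325],None,fx=4,fy=4,interpolation=0))
E
python3 m3.py
```

```text
[ 222  114   73  101 5410] [256.72606285 165.46987061]
plane [0.59451394 0.22141046 0.06113207] [-0.4242863 -0.1125127  0.898511 ] tilt 26.036969554599555 yaw 14.851920889859763 rms 0.0007172320717638899
cover h [-0.38810368  3.41814691  4.43390081  5.08049138 22.253113  ]
((-16.696895599365234, 1.1490745544433594), (70.00373077392578, 107.15943145751953), 89.78600311279297)
center plate top [0.57762925 0.21791894 0.05830518]
rib [[0.56812752 0.21798772 0.07384143]]
tongue [[0.53158158 0.20800224 0.0332972 ]]
```

View pics/w1c.png

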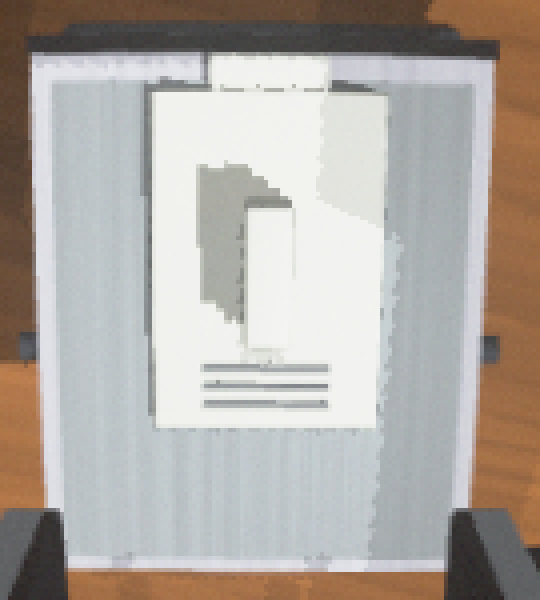

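```bash
cat > m4.py <<'E'
from h import *
import pickle
im,d,c=pickle.load(open("W1.pkl","rb"))
cc=np.array([.5945,.2214,.0611]);C,_=frame(15.2,26);M=C.as_matrix();N=M[:,2]
def q(px,h):
    px=np.array(px)/4+[190-.4,100-.4]; return cast(px,c,cc+N*h,N)
pl=q([(149,90),(388,92),(376,428),(155,428)],.005); rb=q([(245,207),(295,207),(291,350),(246,350)],.023); t=q([(211,54),(328,54)],.003)
for X in(pl,rb,t):
    print(((X-cc)@M*1000).round(1).tolist(), X.mean(0).round(4)); 
for a,b in((pl[0]+pl[1],pl[3]+pl[2]),(rb[0]+rb[1],rb[3]+rb[2])):
    v=(b-a)@M; print("yaw rel",np.degrees(np.arctan2(v[1],v[0])),np.linalg.norm(v)/2)
E
python3 m4.py
```

```text
[[-61.8, -26.9, 5.0], [-61.6, 33.6, 5.0], [28.2, 33.0, 5.0], [28.4, -26.7, 5.0]] [0.5771 0.22   0.0583]
[[-34.5, -2.4, 23.0], [-34.6, 9.6, 23.0], [1.3, 9.1, 23.0], [1.3, -2.1, 23.0]] [0.5694 0.2183 0.0745]
[[-70.8, -11.2, 3.0], [-71.0, 18.3, 3.0]] [0.5308 0.2078 0.0327]
yaw rel -0.12933843247296983 0.09003077834033807
yaw rel -0.18023466643075578 0.03583772243030001
```

Run:
```python
from h import *
cc=np.array([.5945,.2214,.0611]);C,_=frame(15.2,26);M=C.as_matrix()
_,T=frame(15.05,26)
for h in(40,7.5): p=cc+M@np.array([-16.7,3.35,h])/1000; print(p.round(4)); delta(p,T)
```

```text
[0.5622 0.2161 0.0897]
shift mm [ 5.9  2.8 85.7] rot [ 0.003 -0.     0.011] deg 0.6
[0.576  0.2198 0.0605]
shift mm [  5.9   2.7 118.2] rot [ 0.003 -0.     0.011] deg 0.6
```

```bash
python3 -m handwheel '6 3 40 0.003 0 0.011 45;6 3 80 0.003 0 0.011 45;6 3 95 0.003 0 0.011 45;6 3 108 0.003 0 0.011 45;6 3 113 0.003 0 0.011 45' 40
python3 - <<'E'
from h import *
cc=np.array([.5945,.2214,.0611]);C,_=frame(15.2,26);M=C.as_matrix()
_,T=frame(15.05,26)
for h in(7.5,): p=cc+M@np.array([-16.7,3.35,h])/1000; print(p.round(4)); delta(p,T)
im,d,c=shot("wrist");cv2.imwrite("pics/w2.png",cv2.resize(im[90:310,130:390],None,fx=2.5,fy=2.5))
E
```

```text
t: 1.87
ee_pos: [0.5741, 0.22, 0.0634]
tool_rot: [3.137, 0.449, -2.892]
force: [0.4, -0.3, 0.5]
opening: 0.045
[0.576  0.2198 0.0605]
shift mm [-0.3 -0.6  3.4] rot [-0.001 -0.005 -0.012] deg 0.7
```

View pics/w2.png

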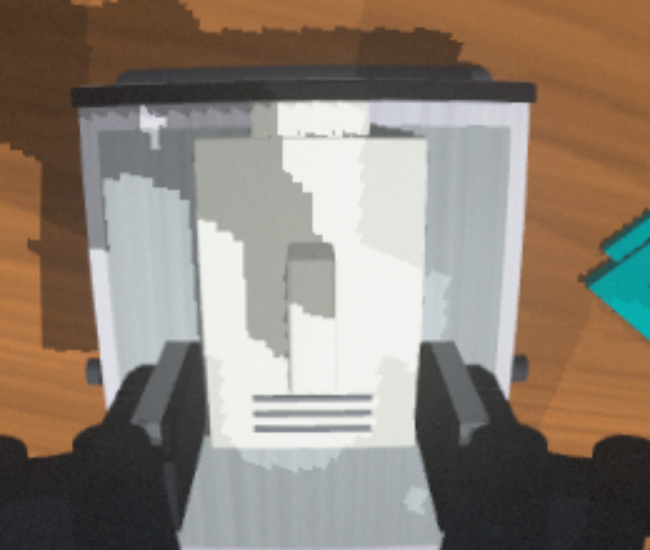

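The jaws straddle the rib (310,310) evenly. I'll descend the last 3 mm and close.

```bash
python3 -m handwheel '0 0 3 0 -0.003 -0.008 45;0 0 3 0 -0.003 -0.008 5;0 0 3 0 -0.003 -0.008 5;0 0 3 0 -0.003 -0.008 5;0 0 3 0 -0.003 -0.008 5' 60; python3 -m handwheel '0 0 0 0 0 0 5;0 0 0 0 0 0 5' 60
```

```text
t: 2.33
ee_pos: [0.5771, 0.2209, 0.0648]
tool_rot: [3.141, 0.458, -2.881]
force: [0.1, 0.9, -0.3]
opening: 0.0052
t: 2.5
ee_pos: [0.5768, 0.2208, 0.0643]
tool_rot: [3.141, 0.458, -2.881]
force: [0.2, 0.3, -0.0]
opening: 0.0054
```

Run:
```python
from h import *
cc=np.array([.5945,.2214,.0611]);C,_=frame(15.2,26);M=C.as_matrix()
print(((RT()[1]-cc)@M*1000).round(1))
im,d,c=shot("wrist");a=cv2.resize(im[90:310,130:390],None,fx=2,fy=2)
im,d,c=shot("side");b=cv2.resize(im[100:200,180:280],None,fx=2.7,fy=2.7);b=cv2.copyMakeBorder(b,0,170,0,0,0)
cv2.imwrite("pics/w3.png",np.hstack([a,b[:440]]))
```

```text
[-14.1   4.   10.4]
```

View pics/w3.png

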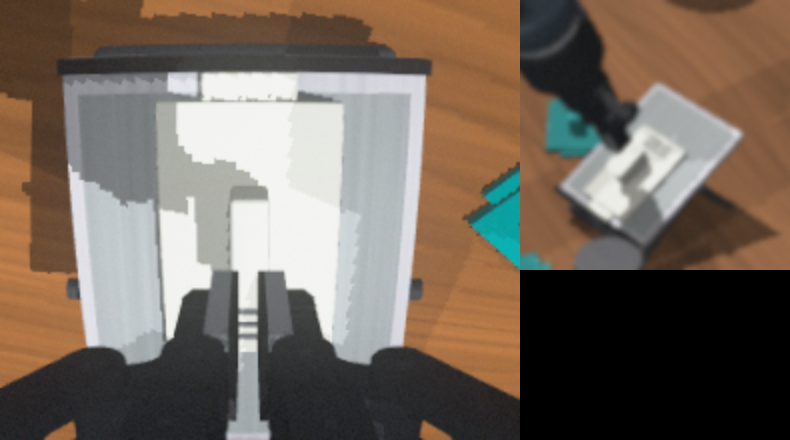

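```bash
cat >> h.py <<'E'
def proj(X,c,fish):
    E=np.array(c["extrinsics"]);p=E[:3,:3]@np.array(X)+E[:3,3];f=f_of(c)
    if not fish:return np.array([c["cx"],c["cy"]])+f*p[:2]/p[2]
    r=np.linalg.norm(p[:2]);return np.array([c["cx"],c["cy"]])+f*np.arctan2(r,p[2])*p[:2]/r
E
python3 - <<'E'
from h import *
import pickle
Rt,p=RT()
for n in("wrist","side","scene"):
    im,d,c=shot(n); q=proj(p,c,n=="wrist"); print(n,q)
    P=wpts(d,c) if n=="wrist" else pts(d,c)
    pickle.dump((im,d,c,p,Rt.as_matrix()),open(f"X{n}.pkl","wb"))
    cv2.circle(im,tuple(int(round(v)) for v in q),1,(0,0,255),-1)
    u,v=int(q[0]),int(q[1]); s=40
    cv2.imwrite(f"pics/x_{n}.png",cv2.resize(im[max(0,v-s):v+s,max(0,u-s):u+s],None,fx=5,fy=5,interpolation=0))
a=[cv2.imread(f"pics/x_{n}.png") for n in("wrist","side")]
cv2.imwrite("pics/x.png",np.hstack(a)[:400])
E
```

```text
wrist [255.38829147 214.57172616]
side [221.90463663 160.67677192]
scene [322.92907984 181.90024078]
```

View pics/x.png

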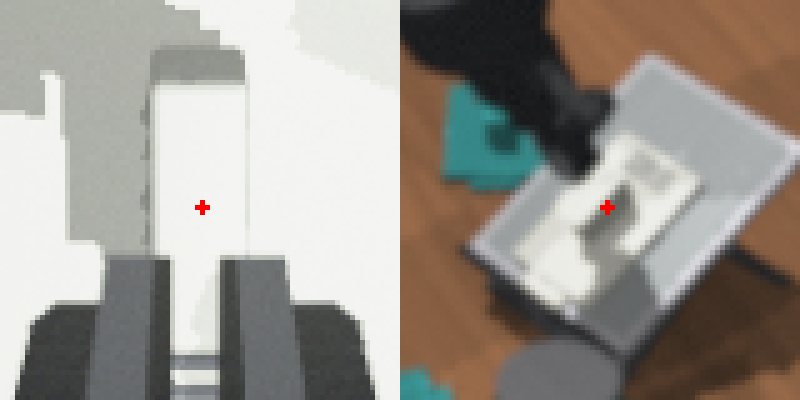

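Run:
```python
from h import *
import pickle
cc=np.array([.5945,.2214,.0611]);C,_=frame(15.2,26);M=C.as_matrix()
for n in("wrist","side"):
    im,d,c,p,Rm=pickle.load(open(f"X{n}.pkl","rb"));P=wpts(d,c) if n=="wrist" else pts(d,c)
    L=((P-p)@Rm*1000).round(0)
    q=proj(p,c,n=="wrist").astype(int)
    if n=="wrist":
        for v in(222,226,228,232,236,242): print(v,[L[v,u].astype(int).tolist() for u in(236,241,246,255,264,268)])
    else:
        for v in range(146,164,2): print(v,[L[v,u].astype(int).tolist() for u in range(206,226,3)])
```

```text
222 [[-7, -13, 5], [-7, -10, 5], [0, -6, -14], [0, 0, -13], [-8, 6, 6], [-8, 9, 6]]
226 [[11, -10, -44], [11, -7, -44], [10, -5, -43], [-3, 0, -12], [10, 4, -43], [11, 6, -44]]
228 [[11, -10, -46], [11, -7, -46], [11, -5, -47], [-4, 0, -12], [11, 4, -46], [11, 6, -47]]
232 [[11, -10, -51], [11, -7, -51], [11, -5, -51], [-6, 0, -13], [11, 4, -52], [11, 6, -51]]
236 [[12, -9, -57], [11, -7, -55], [11, -5, -56], [-9, 0, -13], [11, 4, -56], [11, 6, -55]]
242 [[11, -9, -62], [11, -7, -62], [11, -5, -62], [-14, 0, -12], [11, 3, -63], [11, 5, -63]]
146 [[10, 9, -73], [12, -16, -94], [7, -20, -92], [14, -58, -128], [9, -62, -125], [-35, 45, 12], [-40, 37, 12]]
148 [[-26, 137, 80], [14, -13, -86], [13, -30, -98], [13, -47, -111], [1, -32, -85], [-31, 41, 13], [-33, 28, 6]]
150 [[-21, 131, 79], [12, 4, -62], [9, -9, -69], [13, -40, -97], [-1, -16, -60], [-26, 35, 11], [-29, 24, 6]]
152 [[-16, 124, 77], [-21, 117, 78], [12, -10, -64], [8, -15, -62], [0, -11, -49], [-7, -12, -41], [-25, 20, 7]]
154 [[-10, 116, 74], [1, 56, 11], [12, 1, -46], [8, -9, -49], [4, -14, -47], [-16, 23, 7], [-21, 17, 9]]
156 [[-5, 111, 73], [5, 54, 14], [1, 46, 13], [11, -8, -43], [-8, 29, 11], [-6, 2, -13], [-10, -4, -12]]
158 [[14, 59, 17], [10, 47, 11], [5, 41, 13], [2, 28, 7], [-2, 21, 7], [-1, -1, -12], [-7, -6, -8]]
160 [[19, 50, 12], [15, 40, 9], [9, 38, 16], [7, 24, 8], [6, 4, -9], [2, -4, -9], [-4, -6, -3]]
162 [[24, 43, 9], [19, 39, 13], [16, 27, 8], [16, 4, -12], [12, -5, -14], [6, -7, -8], [-1, -6, 2]]
```

Run:
```python
from h import *
import pickle
im,d,c=pickle.load(open("W0.pkl","rb"));P=wpts(d,c);p=np.array([.57428,0,.19226])
print("start fingers L z", [((P[v,u]-p)*1000).round(0).tolist() for v,u in((240,155),(245,160),(240,350),(248,345),(300,110))])
im,d,c=pickle.load(open("D0.pkl","rb"))["side"];P=pts(d,c)
m=(d>0)&(P[...,0]>.45)&(P[...,0]<.7)&(abs(P[...,1])<.1)&(P[...,2]>.11)
print("lowest gripper z start",np.percentile(P[m][:,2],[0,.5,1,2,5]).round(3))
im,d,c=pickle.load(open("D0.pkl","rb"))["scene"];P=pts(d,c)
m=(d>0)&(P[...,0]>.5)&(P[...,0]<.7)&(abs(P[...,1])<.1)&(P[...,2]>.15)
print("scene",np.percentile(P[m][:,2],[0,.5,1,2,5]).round(3))
o=arm.get_obs();print(o['joint_pos'],o['ee_pos'],o['opening'])
```

```text
start fingers L z [[-45.0, 10.0, 62.0], [-42.0, 9.0, 64.0], [45.0, 10.0, 62.0], [44.0, 5.0, 60.0], [-46.0, 11.0, 110.0]]
lowest gripper z start [0.11  0.13  0.148 0.178 0.263]
scene [0.243 0.246 0.25  0.256 0.268]
[ 0.26345482  0.19620583 -0.676938    0.24076018 -0.00108606  0.00253657] [0.576625   0.22069956 0.06380226] 0.004956130230320563
```

All views agree that the physical fingertips sit about 43 mm behind the reported TCP: depth in the wrist view and in the side view both give z = −43 in the tool frame, and the jaws closed above the rib. From here I'll go by the observed fingertips. I'll open, advance and look again.

```bash
python3 -m handwheel '2 -0.5 0 0 0 0 40;2 -0.5 0 0 0 0 40;2 -0.5 10 0 0 0 40;2 -0.5 22 0 0 0 40;2 -0.5 30 0 0 0 40' ; python3 -m handwheel '0 0 0 0 0 0 40'
cat > chk.py <<'E'
from h import *
import sys
cc=np.array([.5945,.2214,.0611]);C,_=frame(15.2,26);M=C.as_matrix()
Rt,p=RT();print(((p-cc)@M*1000).round(1)); print("x,y,z tool in cover axes\n",(M.T@Rt.as_matrix()).round(3), arm.get_obs()["joint_pos"].round(3))
im,d,c=shot("wrist");a=cv2.resize(im[90:310,130:390],None,fx=2,fy=2)
P=wpts(d,c);L=(P-p)@Rt.as_matrix()*1000
m=(d>0)&(im.max(2)<110)&(abs(L[...,0])<16)&(abs(L[...,1])<50)&(L[...,2]>-90)&(L[...,2]<-20)
print("tip z pct",np.percentile(L[m][:,2],[90,95,98,99.5]).round(1))
cv2.imwrite(sys.argv[1],a)
E
python3 chk.py pics/w4.png
```

```text
t: 3.17
ee_pos: [0.5881, 0.2232, 0.0349]
tool_rot: [3.141, 0.457, -2.881]
force: [-0.2, -0.1, -0.1]
opening: 0.0401
t: 3.25
ee_pos: [0.587, 0.2229, 0.0336]
tool_rot: [3.141, 0.454, -2.881]
force: [-1.2, -0.4, -1.1]
opening: 0.0397
[-18.2   3.4 -21.7]
x,y,z tool in cover axes
 [[-1.     0.004  0.   ]
 [ 0.004  1.    -0.002]
 [-0.    -0.002 -1.   ]] [ 0.262  0.261 -0.688  0.168 -0.001  0.001]
tip z pct [-52.7 -48.6 -45.7 -42.8]
```

View pics/w4.png

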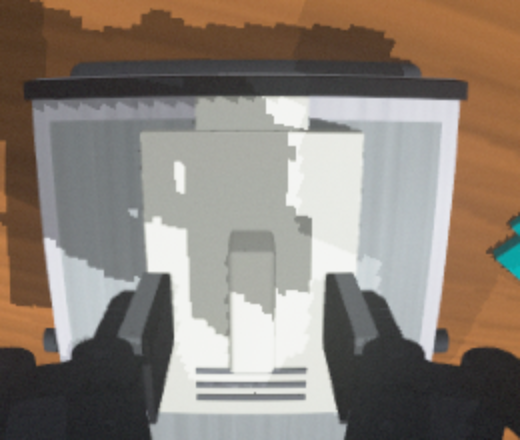

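```bash
python3 -m handwheel '-1.5 0 5 0 0 0 40;-1.5 0 10 0 0 0 40;-1.5 0 12 0 0 0 40;-1.5 0 12 0 0 0 5;-1.5 0 12 0 0 0 5' 50; python3 -m handwheel '-1.5 0 0 0 0 0 5;-1.5 0 0 0 0 0 5;-1.5 0 0 0 0 0 5' 50; python3 chk.py pics/w5.png
```

```text
t: 3.72
ee_pos: [0.5941, 0.2249, 0.0258]
tool_rot: [3.141, 0.457, -2.881]
force: [0.1, -0.0, -0.8]
opening: 0.0167
t: 3.97
ee_pos: [0.5956, 0.2253, 0.0267]
tool_rot: [3.141, 0.457, -2.881]
force: [-1.0, -0.6, -0.1]
opening: 0.011
[-13.2   3.5 -31.8]
x,y,z tool in cover axes
 [[-1.     0.004  0.003]
 [ 0.004  1.    -0.002]
 [-0.003 -0.002 -1.   ]] [ 0.262  0.285 -0.679  0.149 -0.001  0.001]
tip z pct [-56.  -51.7 -47.6 -44.8]
```

View pics/w5.png

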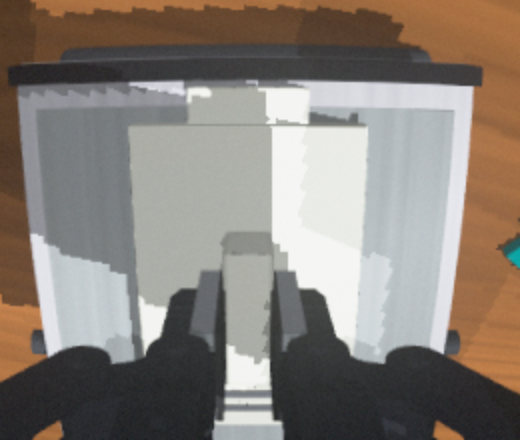

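The rib is gripped: opening 11 mm, pads at (205,300) and (288,300). I'll lift along the mirror normal, then go up and across.

```bash
python3 -m handwheel '0 0 0 0 0 0 5;0 0 -5 0 0 0 5;0 0 -20 0 0 0 5;0 0 -50 0 0 0 5;0 0 -80 0 0 0 5' 80; python3 -m handwheel '-25 0 -35 0 0 0 5;-50 0 -70 0 0 0 5;-70 0 -100 0 0 0 5;-70 0 -100 0 0 0 5' 80;  python3 chk.py pics/w6.png
python3 - <<'E'
from h import *
Lm=np.array([.597,-.2057,0]);C,T=frame(7.05,26)
print(RT()[1])
delta([.57,-.17,.22],T)
E
```

```text
t: 4.43
ee_pos: [0.5598, 0.2157, 0.0978]
tool_rot: [3.142, 0.454, -2.881]
force: [1.6, -0.2, 0.0]
opening: 0.01
t: 4.77
ee_pos: [0.5865, 0.2228, 0.2316]
tool_rot: [3.141, 0.476, -2.881]
force: [1.7, 0.4, 0.8]
opening: 0.0098
[ 68.1   3.5 156.5]
x,y,z tool in cover axes
 [[-1.     0.004  0.022]
 [ 0.004  1.    -0.002]
 [-0.022 -0.002 -1.   ]] [ 0.262  0.044 -0.383  0.668 -0.001  0.001]
tip z pct [-54.  -49.6 -46.3 -43.5]
[0.58431268 0.22222581 0.22702451]
shift mm [ 105.6 -375.3  -45.8] rot [0.062 0.016 0.123] deg 7.9
```

View pics/w6.png

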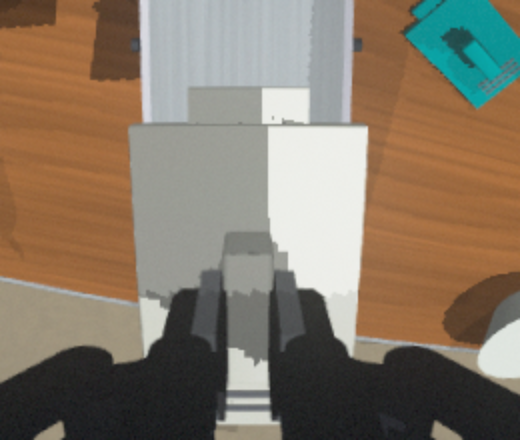

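```bash
python3 -m handwheel '18 -42 0 0 0 0 5;35 -84 0 0 0 0 5;50 -125 0 0 0 0 5;60 -166 0 0 0 0 5;60 -208 0 0 0 0 5'
python3 - <<'E'
from h import *
C,T=frame(7.05,26); print(RT()[1]); delta([.645,-.198,.21],T)
E
```

```text
t: 5.23
ee_pos: [0.5751, 0.0152, 0.1896]
tool_rot: [3.139, 0.452, -2.881]
force: [0.9, 0.4, -1.9]
opening: 0.0101
[0.57506545 0.01523289 0.18955939]
shift mm [ -20.3 -224.   -13.4] rot [ 0.063 -0.002  0.123] deg 7.9
```

```bash
python3 -m handwheel '0 -42 -13 0 0 0 5;0 -84 -13 0.063 0 0.123 5;-5 -125 -13 0.063 0 0.123 5;-12 -166 -13 0.063 0 0.123 5;-20 -200 -13 0.063 0 0.123 5';python3 -m handwheel '0 -24 0 0 0 0 5;0 -24 0 0 0 0 5;0 -24 0 0 0 0 5'
python3 - <<'E'
from h import *
import pickle
C,T=frame(7.05,26); print(RT()[1]); delta([.645,-.198,.21],T)
for n in ("wrist","side"):
    im,d,c=shot(n);Rt,p=RT();pickle.dump((im,d,c,p,Rt.as_matrix()),open(f"Y{n}.pkl","wb"));cv2.imwrite(f"pics/y{n}.png",im)
E
```

```text
t: 5.65
ee_pos: [0.6413, -0.1761, 0.2114]
tool_rot: [-3.14, 0.455, -3.02]
force: [0.7, 0.8, -1.5]
opening: 0.0102
t: 5.9
ee_pos: [0.6443, -0.1989, 0.2112]
tool_rot: [-3.141, 0.455, -3.021]
force: [-0.1, 0.1, -0.2]
opening: 0.0098
[ 0.64433314 -0.1988685   0.21120182]
shift mm [-0.2  0.8  1.4] rot [-0.001  0.001 -0.002] deg 0.2
```

View pics/ywrist.png

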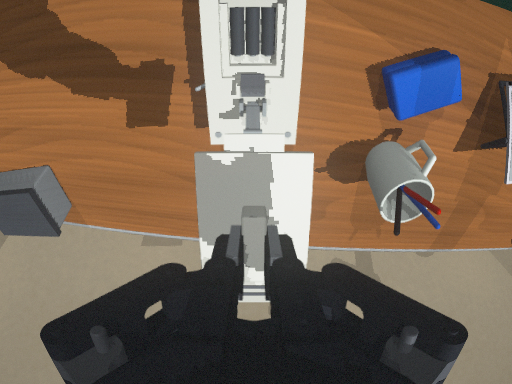

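```bash
python3 -m handwheel '31 0 -15 0 0 0 5;63 0 -30 0 0 0 5;63 0 -30 0 0 0 5;63 0 -30 0 0 0 5'
python3 - <<'E'
from h import *
import pickle
for n in ("wrist",):
    im,d,c=shot(n);Rt,p=RT();pickle.dump((im,d,c,p,Rt.as_matrix()),open(f"Z{n}.pkl","wb"));cv2.imwrite(f"pics/zwrist.png",im)
    cv2.imwrite("pics/zc1.png",cv2.resize(im[40:160,190:320],None,fx=5,fy=5,interpolation=0))
    cv2.imwrite("pics/zc2.png",cv2.resize(im[130:310,170:340],None,fx=3.3,fy=3.3,interpolation=0))
E
```

```text
t: 6.33
ee_pos: [0.5738, -0.2045, 0.2114]
tool_rot: [-3.141, 0.456, -3.019]
force: [0.7, 0.3, -0.1]
opening: 0.0099
```

View pics/zwrist.png

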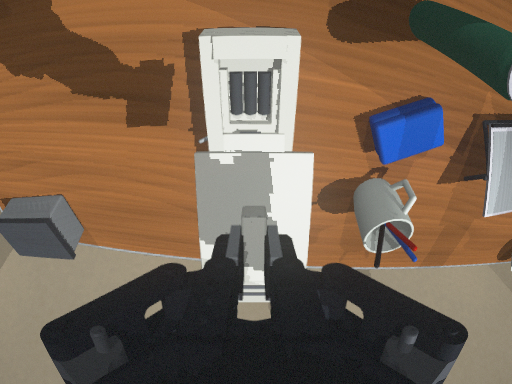

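View pics/zc1.png

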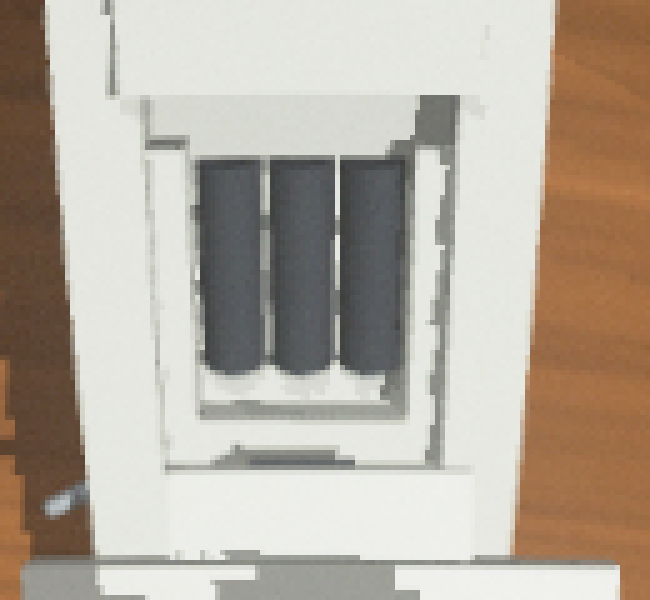

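View pics/zc2.png

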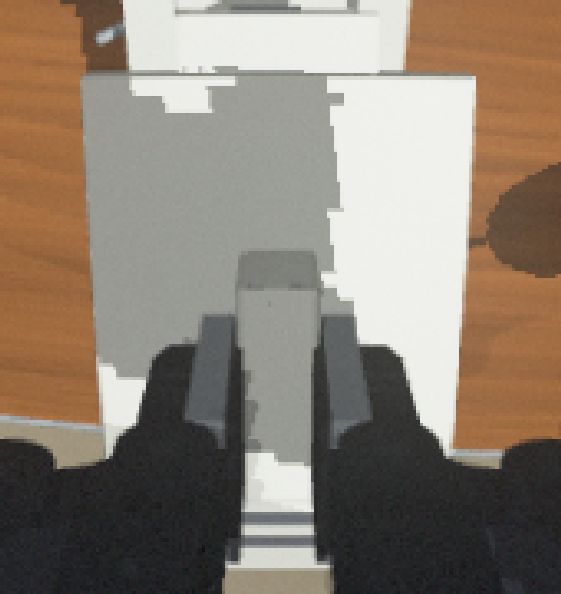

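The picture shows the bay with its bridge edge at crop row 95 (full image (250,59)) and the bay sides converging down the picture. The held cover has its tongue at (223–284,133) and its front plate edge at row 153.

```bash
cat > m5.py <<'E'
from h import *
import pickle
im,d,c,p,Rm=pickle.load(open("Zwrist.pkl","rb"))
Z=np.array([0,0,1.]);
def L(px,z): return cast(np.array(px)/5+[190-.4,40-.4],c,[0,0,z],Z)
o=L([(45,0),(95,555),(555,0),(512,555)],.05); b=L([(148,110),(165,462),(458,110),(441,462)],.05); br=L([(147,95),(458,95)],.0535)
print(o.round(4),"\n",b.round(4),"\n",br.round(4))
for nm,q in(("outer",o),("bay",b)):
    for k in(0,2): v=q[k]-q[k+1]; print(nm,"yaw",np.degrees(np.arctan2(-v[1],-v[0])))
    A=(q[0]+q[2])/2;B=(q[1]+q[3])/2;print("mid",A,B)
    yv=np.array([-np.sin(np.radians(7.05)),np.cos(np.radians(7.05)),0]); print("lat",A@yv,B@yv,"widths",(q[0]-q[2])@yv,(q[1]-q[3])@yv, "br lat",br@yv)
xv=np.array([np.cos(np.radians(7.05)),np.sin(np.radians(7.05)),0]); print("bridge edge x along",br@xv,"=> origin x", br@xv+.076,"prior",np.array([.597,-.2057,0])@xv, "lat",np.array([.597,-.2057,0])@yv)
# cover in tool
R0=Rm; n=R0[:,2]
def K(px,s,off,zt): # plane at tool z = zt (m)
    X=cast(np.array(px)/s+np.array(off)-.4,c,p+n*zt,n); return (X-p)@R0*1000
for zt in(-.0368,):
    q=K([(81,75),(476,75),(455,452),(104,452)],3.3,[170,130],zt); print("plate",q.round(1).tolist(),"w",q[1,1]-q[0,1])
    q=K([(238,290),(318,290)],3.3,[170,130],zt-.018); print("rib",q.round(1).tolist())
    t=K([(165,467),(472,467)],5,[190,40],zt+.0018); print("tongue",t.round(1).tolist())
E
python3 m5.py
```

```text
[[ 0.5078 -0.268   0.05  ]
 [ 0.6422 -0.2519  0.05  ]
 [ 0.4961 -0.1688  0.05  ]
 [ 0.6301 -0.1521  0.05  ]] 
 [[ 0.5298 -0.2459  0.05  ]
 [ 0.6141 -0.2366  0.05  ]
 [ 0.5224 -0.1839  0.05  ]
 [ 0.6065 -0.1736  0.05  ]] 
 [[ 0.5254 -0.2461  0.0535]
 [ 0.5181 -0.1849  0.0535]]
outer yaw 6.821645134497048
outer yaw 7.127648434421355
mid [ 0.50193382 -0.21841237  0.05      ] [ 0.63614385 -0.20199418  0.05      ]
lat -0.27836612245443554 -0.2785443904924334 widths -0.09987697843215625 -0.10059954493546547 br lat [-0.30868741 -0.24710577]
bay yaw 6.306421125636523
bay yaw 7.028554964217336
mid [ 0.52606566 -0.21491483  0.05      ] [ 0.61029652 -0.20506877  0.05      ]
lat -0.2778568627796204 -0.27842335329441703 widths -0.06241494371751663 -0.0634844807561995 br lat [-0.30868741 -0.24710577]
bridge edge x along [0.49122784 0.49151085] => origin x [0.56722784 0.56751085] prior 0.5672396518606091 lat -0.2774178569541891
plate [[48.6, -29.7, -36.8], [48.5, 29.6, -36.8], [-16.1, 30.0, -36.8], [-15.9, -30.1, -36.8]] w 59.296826511815
rib [[21.4, -5.8, -54.8], [21.4, 5.2, -54.8]]
tongue [[57.8, -15.5, -35.0], [57.7, 14.7, -35.0]]
```

```bash
cat >> h.py <<'E'
YAW=7.0
LM=R.from_euler("z",YAW,degrees=True)
_x=LM.apply([1,0,0]);_y=LM.apply([0,1,0]); LO=.5673*_x-.2783*_y
G=np.array([3.5,0,-31.])   # TCP in cover frame mm
def tcp_for(tip,tilt,g=None,dy=0):
    """tip: tongue tip bottom in lamp mm (x,y,z)"""
    C,T=frame(YAW,tilt); g=G if g is None else np.array(g)
    w=LO+LM.apply(np.array(tip)/1000)+C.apply((np.array([54,0,0])+g)/1000); return w,T
def cover_state(g=None):
    Rt,p=RT(); C=Rt*R.from_euler("y",180,degrees=True).inv(); g=G if g is None else np.array(g)
    f=lambda v: LM.inv().apply(p+C.apply((np.array(v)-g)/1000)-LO)*1000
    print("tip",f([-54,0,0]).round(1),"ctr",f([0,0,0]).round(1),"far",f([45,0,0]).round(1),"rel",(LM.inv()*C).as_euler("ZYX",degrees=True).round(2))
E
python3 - <<'E'
from h import *
cover_state()
u=np.array([np.cos(np.radians(26)),0,np.sin(np.radians(26))]); tip=np.array([-84,0,39])
for b,up in((25,50),(25,0),(12,0),(0,0)):
    w,T=tcp_for(tip+u*b+[0,0,up],26); print(b,up,w.round(4)); delta(w,T)
E
```

```text
tip [-86.5   4.5 214.7] ctr [-38.    4.6 238.6] far [  2.4   4.7 258.5] rel [  0.13 -26.2   -0.12]
25 50 [ 0.6007 -0.2066  0.0973]
shift mm [ 28.4  -4.4 114.2] rot [-0.001  0.004  0.002] deg 0.2
25 0 [ 0.6007 -0.2066  0.0473]
shift mm [ 50.5  -4.3 159.1] rot [-0.001  0.004  0.002] deg 0.2
12 0 [ 0.5891 -0.2081  0.0416]
shift mm [ 63.5  -4.3 159. ] rot [-0.001  0.004  0.002] deg 0.2
0 0 [ 0.5784 -0.2094  0.0363]
shift mm [ 75.5  -4.3 159. ] rot [-0.001  0.004  0.002] deg 0.2
```

```bash
python3 -m handwheel '10 -4 40 0 0.004 0.002 5;20 -4 80 0 0.004 0.002 5;28 -4.4 114 0 0.004 0.002 5;28 -4.4 114 0 0.004 0.002 5;28 -4.4 114 0 0.004 0.002 5'
python3 - <<'E'
from h import *
cover_state()
u=np.array([np.cos(np.radians(26)),0,np.sin(np.radians(26))]); tip=np.array([-84,0,39])
for b,up in((25,0),(12,0),(0,0)):
    w,T=tcp_for(tip+u*b+[0,0,up],26); delta(w,T)
im,d,c=shot("side");a=cv2.resize(im[200:350,240:400],None,fx=2.5,fy=2.5)
im,d,c=shot("wrist");b=cv2.resize(im[60:300,150:360],None,fx=2,fy=2)
a=cv2.copyMakeBorder(a,0,480-a.shape[0],0,0,0);cv2.imwrite("pics/h1.png",np.hstack([a,b])[:,:800])
E
```

```text
t: 6.8
ee_pos: [0.6006, -0.2057, 0.0955]
tool_rot: [3.139, 0.45, -3.02]
force: [0.5, 0.8, -0.2]
opening: 0.0095
tip [-61.5   0.9  98.4] ctr [-12.9   0.9 121.9] far [ 27.6   0.9 141.4] rel [-2.000e-02 -2.575e+01  1.400e-01]
shift mm [20.9 -1.1 43.4] rot [ 0.002 -0.004 -0.   ] deg 0.3
shift mm [33.9 -1.1 43.4] rot [ 0.002 -0.004 -0.   ] deg 0.3
shift mm [45.9 -1.1 43.5] rot [ 0.002 -0.004 -0.   ] deg 0.3
```

View pics/h1.png

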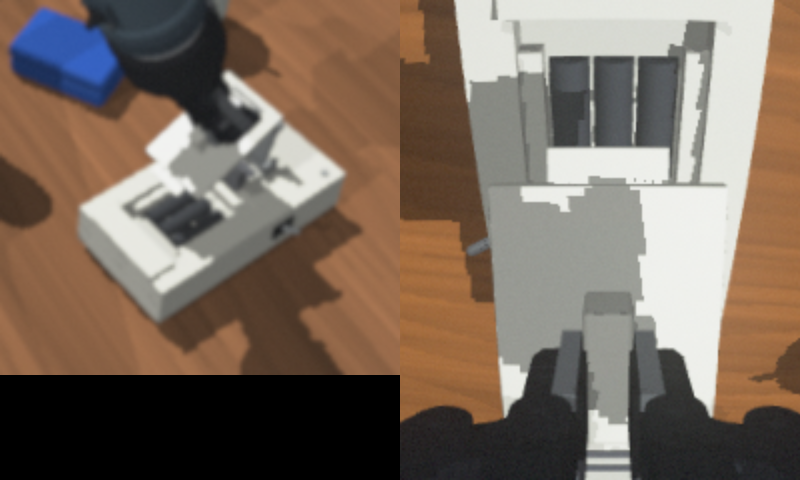

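The cover hovers over the bay, its tongue (609,165) centred between the bay sides (527,700). Next I descend to 25 mm short of the slot.

```bash
python3 -m handwheel '10 -1 20 0.002 -0.004 0 5;21 -1 43 0.002 -0.004 0 5;21 -1 43 0.002 -0.004 0 5;21 -1 43 0.002 -0.004 0 5'
python3 - <<'E'
from h import *
cover_state()
u=np.array([np.cos(np.radians(26)),0,np.sin(np.radians(26))]); tip=np.array([-84,0,39])
for b,up in((12,0),(0,0)):
    w,T=tcp_for(tip+u*b+[0,0,up],26); delta(w,T)
im,d,c=shot("side");a=cv2.resize(im[225:345,260:390],None,fx=3,fy=3)
im,d,c=shot("wrist");b=cv2.resize(im[60:270,150:360],None,fx=2,fy=2)
a=cv2.copyMakeBorder(a,0,420-a.shape[0],0,0,0);cv2.imwrite("pics/h2.png",np.hstack([a,b])[:,:800])
E
```

```text
t: 7.23
ee_pos: [0.6019, -0.209, 0.0511]
tool_rot: [-3.138, 0.458, -3.02]
force: [-0.3, -0.1, -0.4]
opening: 0.01
tip [-60.7  -2.4  53.5] ctr [-12.2  -2.4  77.4] far [28.2 -2.4 97.3] rel [ -0.03 -26.22  -0.2 ]
shift mm [15.5  2.5  3. ] rot [-0.004  0.004 -0.001] deg 0.3
shift mm [27.5  2.5  2.9] rot [-0.004  0.004 -0.001] deg 0.3
```

View pics/h2.png

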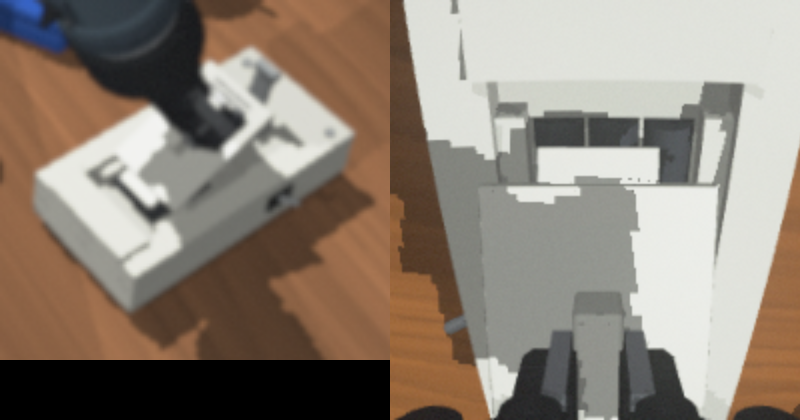

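```bash
python3 -m handwheel '8 2.5 3 -0.004 0.004 0 5;15 2.5 3 -0.004 0.004 0 5;15 2.5 3 -0.004 0.004 0 5;15 2.5 3 -0.004 0.004 0 5;15 2.5 3 -0.004 0.004 0 5'
cat > look.py <<'E'
from h import *
import sys
cover_state();print(arm.get_obs()["force"].round(1))
u=np.array([np.cos(np.radians(26)),0,np.sin(np.radians(26))]); tip=np.array([-84,0,39])
w,T=tcp_for(tip,26); delta(w,T)
im,d,c=shot("side");a=cv2.resize(im[225:345,260:390],None,fx=3,fy=3)
im,d,c=shot("wrist");b=cv2.resize(im[60:270,150:360],None,fx=2,fy=2)
a=cv2.copyMakeBorder(a,0,420-a.shape[0],0,0,0);cv2.imwrite(sys.argv[1],np.hstack([a,b])[:,:800])
E
python3 look.py pics/h3.png
```

```text
t: 7.75
ee_pos: [0.5892, -0.2081, 0.0407]
tool_rot: [3.141, 0.453, -3.02]
force: [-0.2, 0.7, -0.3]
opening: 0.0104
tip [-73.1  -0.   43.4] ctr [-24.6  -0.1  67. ] far [15.9 -0.1 86.8] rel [ -0.06 -25.97   0.03]
[-0.2  0.7 -0.3]
shift mm [11.7  0.1 -0.8] rot [ 0.    -0.    -0.001] deg 0.1
```

View pics/h3.png

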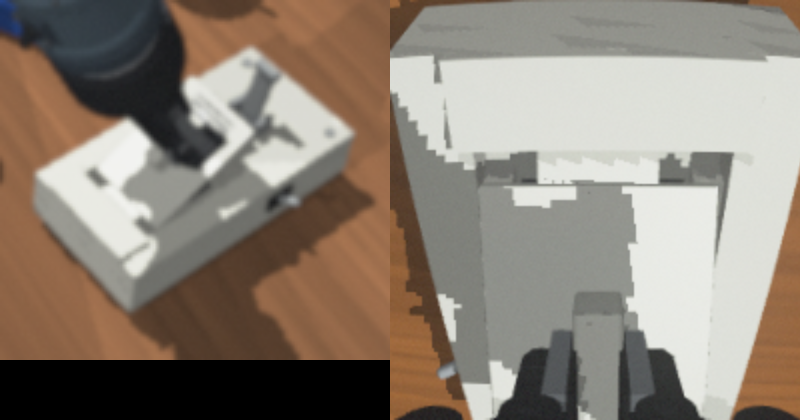

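The tongue (598,165) is at the slot mouth under the bridge edge (row 153), about 1.4 mm off centre (bay middle at 604). I slide it in along its own plane with +1 mm in y.

```bash
python3 -m handwheel '4 1 -0.5 0 0 0 5;8 1 -0.5 0 0 0 5;11.5 1 -0.5 0 0 0 5;11.5 1 -0.5 0 0 0 5;11.5 1 -0.5 0 0 0 5'; python3 look.py pics/h4.png
```

```text
t: 8.27
ee_pos: [0.5788, -0.2082, 0.0361]
tool_rot: [3.141, 0.454, -3.02]
force: [1.4, 1.1, 0.1]
opening: 0.0099
tip [-83.5   1.2  38.7] ctr [-34.9   1.1  62.4] far [ 5.5  1.1 82.1] rel [ -0.05 -26.     0.05]
[1.4 1.1 0.1]
shift mm [ 0.4 -1.2 -0.5] rot [ 0.001 -0.    -0.001] deg 0.1
```

View pics/h4.png

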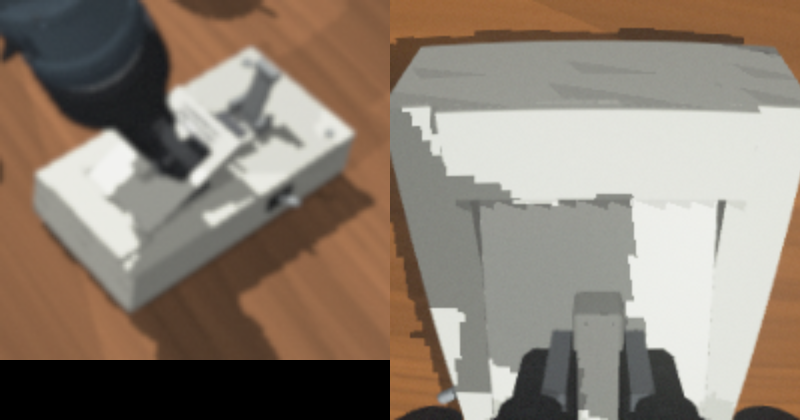

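The tongue is under the bridge (edge at row 203, plate directly behind it) and the force is about 1.5 N. I pivot down in stages.

Run:
```python
from h import *
for th,tip in((20,(-83.2,0.5,40)),(14,(-83.2,.3,41.2))):
    w,T=tcp_for(tip,th); delta(w,T)
```

```text
shift mm [ 2.8 -0.6  4.8] rot [ 0.001  0.104 -0.001] deg 6.0
shift mm [ 6.4 -0.8  9.1] rot [ 0.001  0.209 -0.001] deg 12.0
```

```bash
python3 -m handwheel '1.3 -0.3 2.4 0 0.052 0 5;2.8 -0.6 4.8 0 0.104 0 5;4.6 -0.7 7 0 0.156 0 5;6.4 -0.8 9.1 0 0.209 0 5;6.4 -0.8 9.1 0 0.209 0 5'
python3 - <<'E'
from h import *
cover_state();print(arm.get_obs()["force"].round(1),arm.get_obs()["wrist_torque"].round(2))
for th,tip in((11,(-83.2,.3,42)),(8,(-83.3,0.3,43)),(5,(-83.4,0.3,43.7))):
    w,T=tcp_for(tip,th); delta(w,T)
E
```

```text
t: 8.78
ee_pos: [0.5788, -0.2095, 0.0253]
tool_rot: [-3.141, 0.243, -3.018]
force: [0.3, 0.2, 0.1]
opening: 0.0102
tip [-81.7  -0.3  41.5] ctr [-29.2  -0.2  54.5] far [14.4 -0.2 65.3] rel [  0.06 -13.95  -0.02]
[0.3 0.2 0.1] [-0.06  0.19 -0.02]
shift mm [3.  0.5 2. ] rot [-0.     0.051  0.001] deg 2.9
shift mm [4.8 0.5 3.9] rot [-0.     0.104  0.001] deg 5.9
shift mm [6.7 0.5 6. ] rot [-0.     0.156  0.001] deg 8.9
```

```bash
python3 -m handwheel '2.3 0.3 1.5 0 0.04 0 5;4 0.3 3 0 0.075 0 5;4.8 0.5 3.9 0 0.104 0 5;4.8 0.5 3.9 0 0.104 0 5;4.8 0.5 3.9 0 0.104 0 5'; python3 look.py pics/h5.png;python3 - <<'E'
from h import *
print(arm.get_obs()["wrist_torque"].round(2))
for th,tip in((5,(-83.4,0.,43.7)),(2,(-83.4,0.,44.5)),(0,(-83.4,0,45)),(-1,(-83.4,0,45))):
    w,T=tcp_for(tip,th); delta(w,T)
E
```

```text
t: 9.2
ee_pos: [0.5724, -0.2092, 0.0194]
tool_rot: [3.141, 0.14, -3.02]
force: [-1.6, -0.2, 1.0]
opening: 0.0098
tip [-85.9   1.   42.1] ctr [-32.4   0.9  49.6] far [12.1  0.9 55.8] rel [-0.04 -7.99  0.05]
[-1.6 -0.2  1. ]
shift mm [ -8.2  -0.9 -16. ] rot [ 0.001 -0.314 -0.001] deg 18.0
[-0.14  0.22  0.02]
shift mm [-1.  -1.   1.8] rot [ 0.001  0.053 -0.001] deg 3.0
shift mm [ 0.7 -1.   3.8] rot [ 0.001  0.105 -0.001] deg 6.0
shift mm [ 2.  -1.   5.2] rot [ 0.001  0.14  -0.001] deg 8.0
shift mm [ 2.6 -1.   6.1] rot [ 0.001  0.157 -0.001] deg 9.0
```

View pics/h5.png

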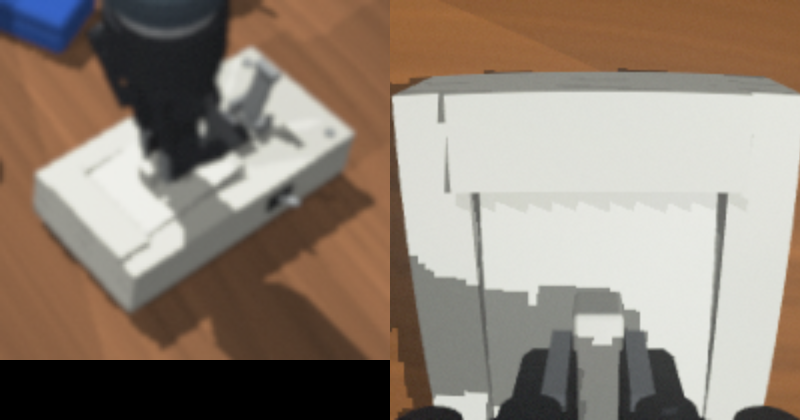

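```bash
python3 -m handwheel '0 0 0 0 0 0 5;0 0 0 0 0 0 5' ; python3 -c "
from h import *
cover_state()"; python3 -m handwheel '-1 0 0 0 0 0 5;-1.5 0 0 0 0 0 5;-1.5 0 0 0 0 0 5;-1.5 0 0 0 0 0 5';python3 -c "
from h import *
cover_state()
for th,tip in((5,(-83.4,0.8,43.7)),(2,(-83.4,0.8,44.5)),(0,(-83.4,0.8,45))):
    w,T=tcp_for(tip,th); delta(w,T)"
```

```text
t: 9.47
ee_pos: [0.5724, -0.2091, 0.0196]
tool_rot: [3.141, 0.14, -3.021]
force: [-0.9, -0.4, -1.2]
opening: 0.0097
tip [-85.9   1.   42.3] ctr [-32.4   1.   49.8] far [12.1  0.9 56.1] rel [-0.06 -8.    0.06]
t: 9.8
ee_pos: [0.5745, -0.2091, 0.0203]
tool_rot: [3.141, 0.14, -3.02]
force: [-3.8, 0.3, 0.6]
opening: 0.0096
tip [-83.8   0.8  43. ] ctr [-30.3   0.7  50.5] far [14.2  0.7 56.8] rel [-0.04 -8.01  0.02]
shift mm [1.2 0.1 2.3] rot [ 0.     0.052 -0.001] deg 3.0
shift mm [2.9 0.1 4.4] rot [ 0.     0.105 -0.001] deg 6.0
shift mm [4.2 0.1 5.8] rot [ 0.     0.14  -0.001] deg 8.0
```

```bash
python3 -m handwheel '1 0 1.5 0 0.035 0 5;1.5 0 3 0 0.07 0 5;2.2 0 3.6 0 0.09 0 5;2.2 0 3.6 0 0.09 0 5' 100;python3 -c "
from h import *
cover_state();print(arm.get_obs()['wrist_torque'].round(2))
for th,tip in((0,(-83.4,0.8,45)),(-1,(-83.4,0.8,45))):
    w,T=tcp_for(tip,th); delta(w,T)"
```

```text
t: 10.13
ee_pos: [0.5737, -0.2092, 0.0175]
tool_rot: [3.141, 0.05, -3.019]
force: [-5.0, 0.6, 8.8]
opening: 0.0095
tip [-82.4   0.7  45.6] ctr [-28.4   0.7  48.3] far [16.5  0.7 50.5] rel [ 0.01 -2.84  0.01]
[0.31 1.2  0.06]
shift mm [2.7 0.1 3.3] rot [0.   0.05 0.  ] deg 2.8
shift mm [3.3 0.1 4.3] rot [0.    0.067 0.   ] deg 3.8
```

```bash
python3 -m handwheel '0.8 0 1.2 0 0.02 0 5;1.6 0 2.4 0 0.04 0 5;2.4 0 3.6 0 0.055 0 5;2.4 0 3.6 0 0.055 0 5' 100; python3 look.py pics/h6.png; python3 -c "
from h import *
print(arm.get_obs()['wrist_torque'].round(2))
for th,tip in((0,(-83.4,0.8,45)),(-1,(-83.4,0.8,45))):
    w,T=tcp_for(tip,th); delta(w,T)"
```

```text
t: 10.47
ee_pos: [0.5725, -0.2101, 0.0149]
tool_rot: [-3.14, -0.003, -3.02]
force: [-3.5, 1.2, 12.1]
opening: 0.0095
tip [-82.1   0.1  46.1] ctr [-28.1   0.1  45.9] far [16.9  0.1 45.8] rel [-0.03  0.17 -0.07]
[-3.5  1.2 12.1]
shift mm [ -5.9  -0.1 -21.4] rot [-0.001 -0.457 -0.   ] deg 26.2
[ 0.41  1.21 -0.15]
shift mm [1.2 0.8 0.9] rot [-0.001 -0.002 -0.001] deg 0.1
shift mm [1.8 0.8 1.9] rot [-0.001  0.015 -0.001] deg 0.9
```

View pics/h6.png

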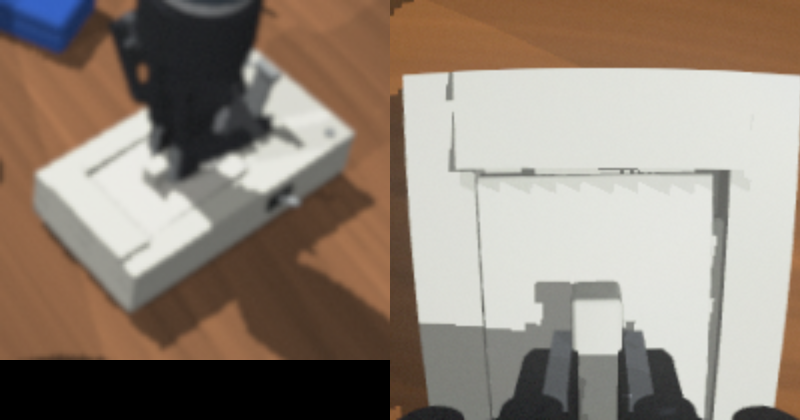

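```bash
cat > dep.py <<'E'
from h import *
import sys
im,d,c=shot("wrist");P=wpts(d,c);L=LM.inv().apply((P-LO).reshape(-1,3)).reshape(P.shape)*1000
x,y,z=[L[...,i] for i in range(3)]
for xa in range(-95,20,8):
    r=[]
    for ya,yb in((-50,-36),(-27,-12),(12,27),(36,50)):
        m=(d>0)&(x>xa)&(x<xa+8)&(y>ya)&(y<yb)&(im.max(2)>120)
        r.append(f"{np.median(z[m]):.1f}({m.sum()})" if m.sum()>8 else "-")
    print(xa+4,r)
E
python3 dep.py
```

```text
-91 ['50.1(395)', '53.5(511)', '53.5(513)', '50.1(388)']
-83 ['50.0(391)', '53.6(520)', '53.6(514)', '50.1(387)']
-75 ['50.0(400)', '50.1(407)', '49.7(445)', '50.1(387)']
-67 ['50.0(386)', '49.7(460)', '49.4(453)', '50.1(393)']
-59 ['50.1(383)', '50.0(447)', '49.8(453)', '50.1(378)']
-51 ['50.1(364)', '50.6(444)', '50.3(436)', '50.2(371)']
-43 ['50.0(358)', '50.9(424)', '50.8(416)', '50.2(356)']
-35 ['50.1(336)', '51.3(396)', '51.1(417)', '50.2(335)']
-27 ['50.1(312)', '51.7(236)', '51.5(291)', '50.1(311)']
-19 ['50.1(292)', '52.3(92)', '52.0(150)', '50.3(301)']
-11 ['50.0(254)', '52.6(17)', '52.4(52)', '50.2(258)']
-3 ['50.2(35)', '-', '-', '50.2(24)']
5 ['-', '-', '-', '-']
13 ['-', '-', '-', '-']
21 ['-', '-', '-', '-']
```

Depth across the plate shows it still about 3° high: top 49.5 mm at x=−67, 52.4 mm at x=−11. The far edge is at the catch nose and not latched. I press on with a little more tilt.

```bash
python3 -m handwheel '1 0.3 1.5 0 0.03 0 5;2 0.5 3 0 0.06 0 5;2.5 0.5 4 0 0.08 0 5;2.5 0.5 4 0 0.08 0 5' 110; python3 dep.py; python3 -c "
from h import *
cover_state();print(arm.get_obs()['wrist_torque'].round(2))"
```

```text
t: 10.95
ee_pos: [0.5691, -0.2107, 0.0134]
tool_rot: [-3.139, -0.084, -3.02]
force: [-12.5, -0.2, 27.2]
opening: 0.0091
-91 ['50.1(374)', '53.5(496)', '53.5(485)', '50.1(372)']
-83 ['50.1(375)', '53.5(493)', '53.6(483)', '50.1(377)']
-75 ['50.0(379)', '50.6(434)', '50.6(439)', '50.1(379)']
-67 ['50.1(390)', '50.2(452)', '50.0(452)', '50.2(399)']
-59 ['50.1(386)', '50.2(461)', '50.2(450)', '50.1(381)']
-51 ['50.1(371)', '50.2(436)', '50.1(434)', '50.2(371)']
-43 ['50.0(357)', '50.2(415)', '50.1(417)', '50.1(354)']
-35 ['50.1(347)', '50.2(396)', '50.1(412)', '50.2(347)']
-27 ['50.1(323)', '50.1(225)', '50.1(287)', '50.2(328)']
-19 ['50.0(310)', '50.1(88)', '50.1(153)', '50.2(314)']
-11 ['50.1(211)', '50.2(17)', '50.2(47)', '50.1(202)']
-3 ['50.0(12)', '-', '-', '-']
5 ['-', '-', '-', '-']
13 ['-', '-', '-', '-']
21 ['-', '-', '-', '-']
tip [-82.8  -0.   49.1] ctr [-29.   -0.1  44.6] far [15.8 -0.1 40.8] rel [-0.04  4.78 -0.17]
[ 0.57  2.24 -0.01]
```

The plate is flat at 50.1 mm everywhere, so it is snapped in. I'll ease off, release and check.

```bash
python3 -m handwheel '0 0 -1 0 0 0 5;0 0 -2 0 0 0 5;0 0 -2 0 0 0 20;0 0 -2 0 0 0 25;0 0 -2 0 0 0 25' 60; python3 -m handwheel '0 0 -20 0 0 0 25;0 0 -40 0 0 0 25;0 0 -60 0 0 0 25;0 0 -60 0 0 0 25';  python3 dep.py
python3 - <<'E'
from h import *
for n in("side","wrist"):
    im,d,c=shot(n); cv2.imwrite(f"pics/r_{n}.png",im if n=="wrist" else cv2.resize(im[225:345,260:390],None,fx=4,fy=4))
cover_state()
E
```

```text
t: 11.42
ee_pos: [0.5706, -0.2103, 0.0124]
tool_rot: [-3.14, -0.081, -3.02]
force: [-2.0, -0.8, 7.8]
opening: 0.0249
t: 11.75
ee_pos: [0.5778, -0.2099, 0.0748]
tool_rot: [-3.138, -0.077, -3.02]
force: [1.0, -0.7, 0.8]
opening: 0.0247
-91 ['50.1(210)', '53.6(248)', '53.6(236)', '50.1(199)']
-83 ['50.1(207)', '53.5(256)', '53.5(247)', '50.1(203)']
-75 ['50.1(209)', '50.9(230)', '50.7(224)', '50.1(205)']
-67 ['50.0(207)', '50.1(242)', '50.0(239)', '50.1(207)']
-59 ['50.1(205)', '50.1(237)', '50.1(242)', '50.1(203)']
-51 ['50.0(207)', '50.1(229)', '50.1(230)', '50.0(206)']
-43 ['50.1(206)', '50.2(227)', '50.1(228)', '50.2(206)']
-35 ['50.1(207)', '50.2(226)', '50.1(220)', '50.1(198)']
-27 ['50.2(192)', '50.3(254)', '50.4(240)', '50.2(195)']
-19 ['50.2(196)', '50.1(221)', '50.2(223)', '50.1(194)']
-11 ['50.0(183)', '50.2(205)', '50.2(208)', '50.2(183)']
-3 ['50.2(177)', '50.2(134)', '50.3(120)', '50.2(179)']
5 ['50.0(127)', '50.3(102)', '50.7(56)', '50.2(155)']
13 ['50.1(60)', '50.1(75)', '50.3(50)', '50.2(100)']
21 ['50.3(25)', '54.7(104)', '58.7(60)', '50.2(61)']
tip [-77.6   1.3 105.7] ctr [-23.8   1.2 101.2] far [21.   1.2 97.4] rel [-0.02  4.81  0.03]
```

View pics/r_wrist.png

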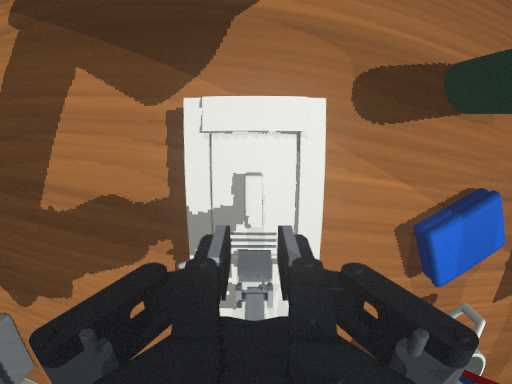

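View pics/r_side.png

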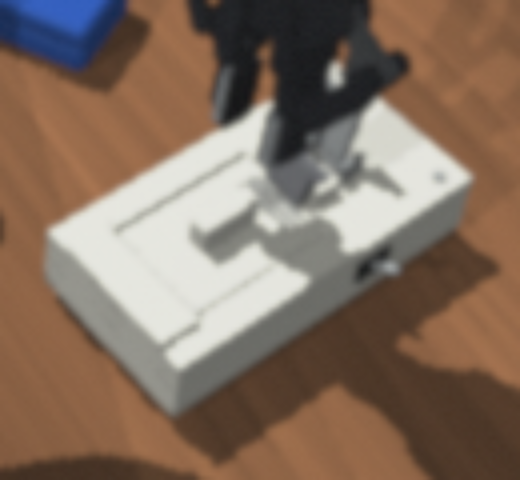

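The cover stays flat at 50.1 mm after release, and the catch at (254,263) sits over its rear edge. Now the lever: I shut the jaws, level the tool and measure the lever.

Run:
```python
from h import *
Rt,p=RT();print("tcp lamp",LM.inv().apply(p-LO)*1000)
_,T=frame(YAW,0)
delta(LO+LM.apply([-.03,0,.090]),T)
```

```text
tcp lamp [-22.9408679    1.25651387  69.97689868]
shift mm [  8.7  -1.2 -19.4] rot [ 0.001 -0.084 -0.   ] deg 4.8
```

```bash
python3 -m handwheel '4 -1 -10 0 -0.04 0 0;8.7 -1 -19.4 0 -0.084 0 0;8.7 -1 -19.4 0 -0.084 0 0;8.7 -1 -19.4 0 -0.084 0 0' 40
python3 - <<'E'
from h import *
import pickle
Rt,p=RT();print("tcp lamp",(LM.inv().apply(p-LO)*1000).round(1),arm.get_obs()["opening"])
for n in("side","wrist","scene"):
    im,d,c=shot(n);P=wpts(d,c) if n=="wrist" else pts(d,c)
    pickle.dump((im,d,c),open(f"V{n}.pkl","wb"))
    L=LM.inv().apply((P-LO).reshape(-1,3)).reshape(P.shape)*1000
    x,y,z=[L[...,i] for i in range(3)]
    m=(d>0)&(x>30)&(x<95)&(abs(y)<12)&(z>62)&(z<108)
    if n!="wrist": m&=(x>42)
    print(n,m.sum())
    if m.sum()>5:
        for zz in range(62,108,5):
            k=m&(z>=zz)&(z<zz+5)
            if k.sum()>2: print(zz,k.sum(),"x",np.percentile(x[k],[5,50,95]).round(1),"y",np.percentile(y[k],[5,95]).round(1))
    if n=="wrist":
        t=(d>0)&(im.max(2)<110)&(abs(x-(-30))<14)&(abs(y)<25)&(z>95); print("finger low z",np.percentile(z[t],[0,1,3,10]).round(1))
    cv2.imwrite(f"pics/v_{n}.png",im if n=="wrist" else (cv2.resize(im[225:345,260:390],None,fx=4,fy=4) if n=="side" else cv2.resize(im[165:275,90:180],None,fx=5,fy=5)))
E
```

```text
t: 12.23
ee_pos: [0.5657, -0.2103, 0.0898]
tool_rot: [3.14, -0.002, -3.021]
force: [0.1, -0.3, -0.5]
opening: -0.0001
tcp lamp [-31.5   0.6  89.8] -5.930180587383071e-05
side 124
62 16 x [45.1 46.9 50.7] y [-7.  8.]
67 15 x [46.1 48.5 51.3] y [-5.7  6.8]
72 16 x [48.  50.1 52.8] y [-5.7  6.6]
77 11 x [48.9 50.8 53.9] y [-5.4  8.5]
82 20 x [49.2 52.  54.3] y [-6.1  6.5]
87 15 x [50.2 53.6 57.2] y [-6.8  7.7]
92 17 x [51.9 53.6 59.6] y [-7.4  6.8]
97 13 x [52.  54.2 58.5] y [-6.9  5.8]
wrist 190
72 14 x [49.5 50.  50.9] y [-3.4  2.3]
77 42 x [49.6 50.6 51.5] y [-3.4  2.3]
82 49 x [50.6 51.6 52.9] y [-4.1  3. ]
87 58 x [51.9 52.9 53.9] y [-4.1  2.9]
92 27 x [52.8 53.7 54.5] y [-4.   3.4]
finger low z [131.9 138.3 143.9 159.6]
scene 130
62 18 x [48.  51.5 53.9] y [-10.3   7. ]
67 14 x [50.4 53.2 54.3] y [-3.7  8.1]
72 13 x [53.1 54.6 56.2] y [-3.9  7.3]
77 14 x [53.9 55.7 56.7] y [-4.9  8.2]
82 13 x [56.  57.4 58.4] y [-4.4  6.2]
87 16 x [55.7 57.9 58.8] y [-4.3  8.1]
92 19 x [58.6 59.7 61.8] y [-6.7  8. ]
97 23 x [55.4 58.5 61.1] y [-6.2 10. ]
```

View pics/v_side.png

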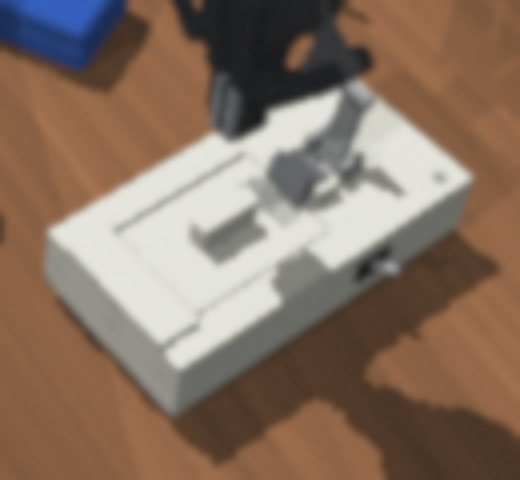

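View pics/v_wrist.png

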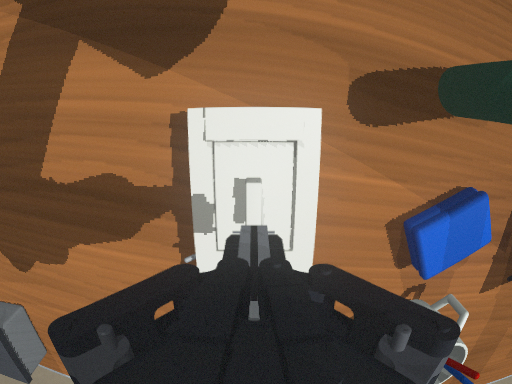

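View pics/v_scene.png

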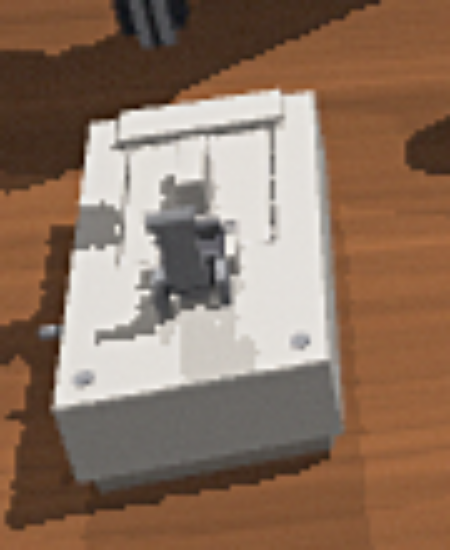

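All views agree: the lever leans about 0.23 rad, with its tip near lamp (57, 0, 96) mm. The shut fingertips end 42 mm behind the reported TCP. I'll place the shut fingers on the lever's bay side, above the catch, and push.

```bash
python3 -m handwheel '-26 -0.5 0 0 0 0 0;-51 -0.5 0 0 0 0 0;-51 -0.5 25 0 0 0 0;-51 -0.5 48 0 0 0 0;-51 -0.5 48 0 0 0 0' 40
cat > lv.py <<'E'
from h import *
import sys
Rt,p=RT();o=arm.get_obs();q=LM.inv().apply(p-LO)*1000;print("tcp lamp",q.round(1),"tipz",(q[2]+42).round(1),"F",o["force"].round(1),"t",o["t"],"rel",(LM.inv()*Rt).as_euler("xyz",degrees=True).round(1))
E
python3 lv.py
```

```text
t: 12.8
ee_pos: [0.6144, -0.2029, 0.0364]
tool_rot: [3.136, -0.009, -3.019]
force: [-1.6, -0.4, -1.1]
opening: -0.0003
tcp lamp [17.8  2.1 36.4] tipz 78.4 F [-1.6 -0.4 -1.1] t 12.8 rel [ 179.7   -0.5 -180. ]
```

```bash
python3 -m handwheel '-14 -1 -3 0 0 0 0;-24 -1 -3 0 0 0 0;-33 -1 -3 0 0 0 0;-41 -1 -3 0 0 0 0;-41 -1 -3 0 0 0 0'; python3 lv.py
python3 - <<'E'
from h import *
im,d,c=shot("side");cv2.imwrite("pics/l1.png",cv2.resize(im[205:335,270:400],None,fx=4,fy=4))
E
```

```text
t: 13.22
ee_pos: [0.6581, -0.2004, 0.0448]
tool_rot: [3.14, -0.003, -3.019]
force: [-0.4, -0.9, -0.8]
opening: -0.0001
tcp lamp [61.5 -0.8 44.8] tipz 86.8 F [-0.4 -0.9 -0.8] t 13.2167 rel [ 179.9   -0.2 -180. ]
```

View pics/l1.png

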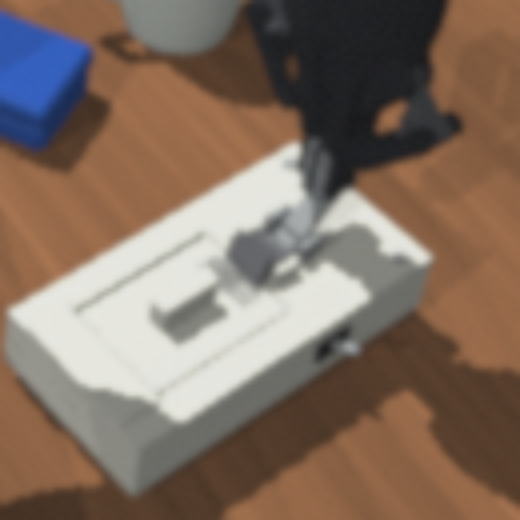

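```bash
python3 -m handwheel '-4 0.5 5 0 0 0 0;-7 0.5 10 0 0 0 0;-10 0.5 15 0 0 0 0;-13 0.5 18 0 0 0 0;-16 0.5 19 0 0 0 0'; python3 lv.py
python3 - <<'E'
from h import *
im,d,c=shot("side");a=cv2.resize(im[205:335,270:400],None,fx=3,fy=3)
im,d,c=shot("scene");b=cv2.resize(im[165:275,90:180],None,fx=3.5,fy=3.5);b=cv2.copyMakeBorder(b,0,5,0,0,0)
cv2.imwrite("pics/l2.png",np.hstack([a[:390],b[:390]]))
E
```

```text
t: 13.68
ee_pos: [0.6724, -0.1984, 0.0252]
tool_rot: [3.141, -0.004, -3.02]
force: [-9.6, -0.8, 7.4]
opening: 0.0
tcp lamp [75.9 -0.5 25.2] tipz 67.2 F [-9.6 -0.8  7.4] t 13.6833 rel [179.9  -0.3 180. ]
```

View pics/l2.png

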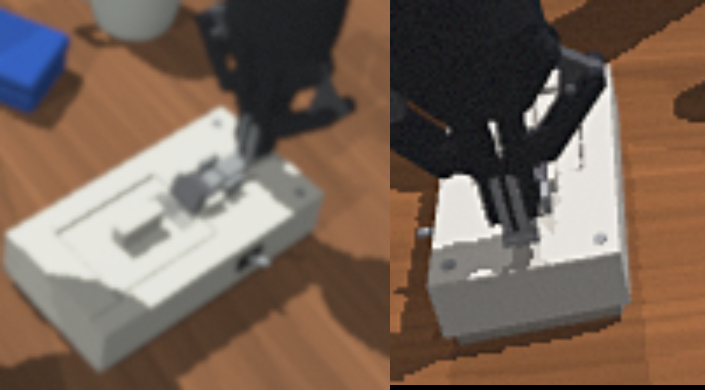

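```bash
python3 -m handwheel '-4 0 0 0 0 0 0;-7 0 0 0 0 0 0;-7 0 2 0 0 0 0;-7 0 4 0 0 0 0;-7 0 4 0 0 0 0'; python3 lv.py
```

```text
t: 14.2
ee_pos: [0.6732, -0.1985, 0.0248]
tool_rot: [-3.141, -0.014, -3.022]
force: [-25.2, -0.3, 26.8]
opening: -0.0001
tcp lamp [76.7 -0.7 24.8] tipz 66.8 F [-25.2  -0.3  26.8] t 14.2 rel [-180.    -0.8  179.9]
```

```bash
python3 -m handwheel '4 0 -4 0 0 0 0;4 0 -20 0 0 0 0;4 0 -40 0 0 0 0;4 0 -40 0 0 0 0;4 0 -40 0 0 0 0'; python3 lv.py
cat > lev.py <<'E'
from h import *
import sys
bs=[]
for n in("side","scene"):
    im,d,c=shot(n);P=pts(d,c);L=LM.inv().apply((P-LO).reshape(-1,3)).reshape(P.shape)*1000
    x,y,z=[L[...,i] for i in range(3)]
    for xa in range(40,100,6):
        k=(d>0)&(x>=xa)&(x<xa+6)&(abs(y)<7)&(z>48)&(z<105)
        if k.sum()>2: print(n,xa+3,k.sum(),np.percentile(z[k],[10,50,90]).round(1))
    bs.append(cv2.resize(im[205:335,270:400],None,fx=3,fy=3) if n=="side" else cv2.resize(im[165:275,80:190],None,fx=3.55,fy=3.55))
h=min(b.shape[0] for b in bs);cv2.imwrite(sys.argv[1],np.hstack([b[:h] for b in bs]))
E
python3 lev.py pics/l3.png
```

```text
t: 14.62
ee_pos: [0.6789, -0.1985, 0.0639]
tool_rot: [-3.141, 0.003, -3.02]
force: [-0.4, -0.4, -0.1]
opening: 0.0002
tcp lamp [82.4 -1.5 63.9] tipz 105.9 F [-0.4 -0.4 -0.1] t 14.6167 rel [-179.9    0.2  180. ]
side 43 21 [55.4 57.9 60.4]
side 49 14 [57.2 58.8 60.2]
side 55 16 [57.2 59.1 60.8]
side 61 17 [56.5 58.8 60.9]
side 67 17 [52.1 59.2 60.9]
side 73 25 [ 55.5  60.2 102.8]
side 79 20 [48.9 60.4 62. ]
side 85 19 [57.1 61.7 63.9]
side 91 4 [48.2 55.1 62. ]
scene 43 12 [58.4 59.1 59.9]
scene 49 9 [59.5 60.1 60.8]
scene 55 12 [59.7 60.3 61. ]
scene 61 11 [60.1 60.8 61.6]
scene 67 13 [60.4 61.1 61.8]
scene 73 10 [60.8 61.4 62.4]
scene 79 16 [49.1 61.7 62.6]
scene 85 34 [48.8 50.3 64.6]
scene 91 50 [ 49.2  61.4 103.2]
scene 97 16 [48.8 49.3 49.9]
```

View pics/l3.png

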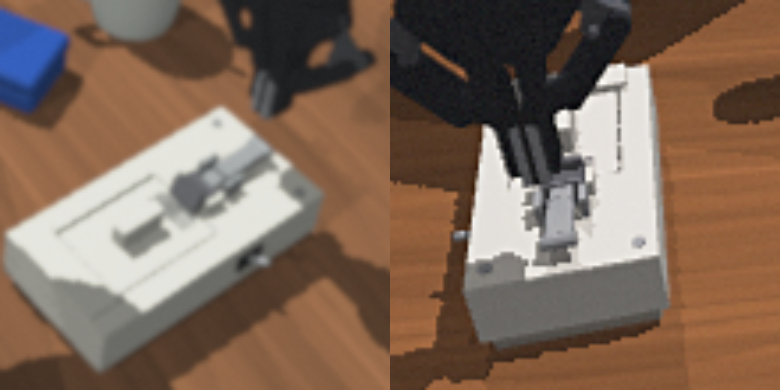

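The lever lies flat: its top rises only 1.6 mm over 30 mm, about 1.52 rad. To be sure it's on its stop, I press once straight down on the end bar.

```bash
python3 -m handwheel '-2 1 20 0 0 0 0;-4 1 36 0 0 0 0;-4 1 40 0 0 0 0;-4 1 43 0 0 0 0;-4 1 43 0 0 0 0'; python3 lv.py
```

```text
t: 15.13
ee_pos: [0.6814, -0.1968, 0.0257]
tool_rot: [-3.14, 0.002, -3.02]
force: [-12.2, 4.1, 33.7]
opening: -0.0003
tcp lamp [85.1 -0.1 25.7] tipz 67.7 F [-12.2   4.1  33.7] t 15.1333 rel [-1.799e+02  1.000e-01  1.800e+02]
```

```bash
python3 -m handwheel '0 0 -10 0 0 0 0;0 0 -40 0 0 0 0;10 0 -80 0 0 0 0;40 0 -110 0 0 0 0;80 0 -120 0 0 0 0'; python3 -m handwheel '20 0 -20 0 0 0 0;20 0 -20 0 0 0 0;20 0 -20 0 0 0 0'; python3 lv.py; python3 lev.py pics/f1.png; python3 dep.py
python3 - <<'E'
from h import *
for n in("side","scene","wrist"):
    im,d,c=shot(n);cv2.imwrite(f"pics/fin_{n}.png",im)
E
```

```text
t: 15.55
ee_pos: [0.6054, -0.2071, 0.1428]
tool_rot: [-3.138, 0.006, -3.018]
force: [2.1, -1.5, -0.0]
opening: 0.0
t: 15.8
ee_pos: [0.5814, -0.209, 0.1598]
tool_rot: [3.141, 0.0, -3.021]
force: [-0.7, 0.3, 0.1]
opening: 0.0
tcp lamp [-15.7   0.  159.8] tipz 201.8 F [-0.7  0.3  0.1] t 15.8 rel [180.    0.  179.9]
side 43 18 [52.8 58.1 59.6]
side 49 16 [57.9 59.  60.4]
side 55 16 [57.8 58.6 60.7]
side 61 16 [56.9 59.  60.7]
side 67 17 [57.  59.9 61.3]
side 73 18 [56.  60.5 61.9]
side 79 17 [53.  60.2 61.7]
side 85 24 [48.9 61.7 64.3]
side 91 3 [51.9 61.2 61.8]
scene 43 9 [58.2 58.9 59.6]
scene 49 13 [59.3 59.7 60.6]
scene 55 11 [59.8 60.3 61. ]
scene 61 11 [60.2 60.9 61.2]
scene 67 12 [60.2 61.1 62.1]
scene 73 13 [60.5 61.6 62.6]
scene 79 15 [49.  61.  62.6]
scene 85 24 [48.6 50.3 63.2]
scene 91 44 [48.8 59.7 63.7]
scene 97 17 [48.2 49.3 50.2]
-91 ['50.0(113)', '53.5(128)', '53.5(128)', '50.2(114)']
-83 ['50.1(112)', '53.5(143)', '53.6(144)', '50.2(112)']
-75 ['50.0(107)', '50.6(123)', '50.5(119)', '50.3(111)']
-67 ['50.0(112)', '50.2(119)', '50.2(121)', '50.1(111)']
-59 ['50.0(117)', '50.1(120)', '50.1(120)', '50.3(116)']
-51 ['50.0(113)', '50.1(120)', '50.1(120)', '50.2(114)']
-43 ['49.9(113)', '50.1(123)', '50.1(120)', '50.0(113)']
-35 ['50.0(101)', '50.2(117)', '50.2(120)', '50.0(107)']
-27 ['50.0(105)', '50.1(125)', '50.2(121)', '50.1(104)']
-19 ['50.1(108)', '50.4(127)', '50.3(136)', '50.1(108)']
-11 ['50.1(105)', '50.4(118)', '50.2(115)', '50.1(111)']
-3 ['50.3(92)', '50.3(109)', '50.5(106)', '50.4(97)']
5 ['50.2(97)', '50.3(117)', '50.3(118)', '50.3(102)']
13 ['50.1(89)', '50.3(98)', '50.3(107)', '50.2(99)']
21 ['50.1(94)', '50.4(126)', '50.6(120)', '50.4(97)']
```

View pics/fin_side.png

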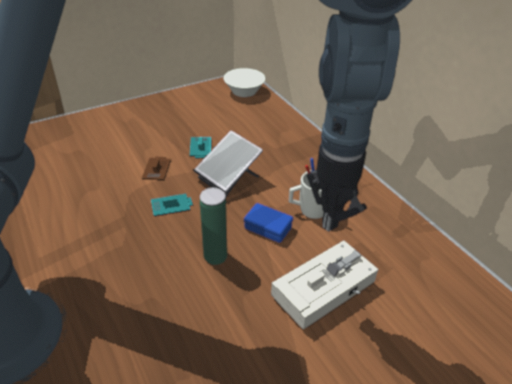

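View pics/f1.png

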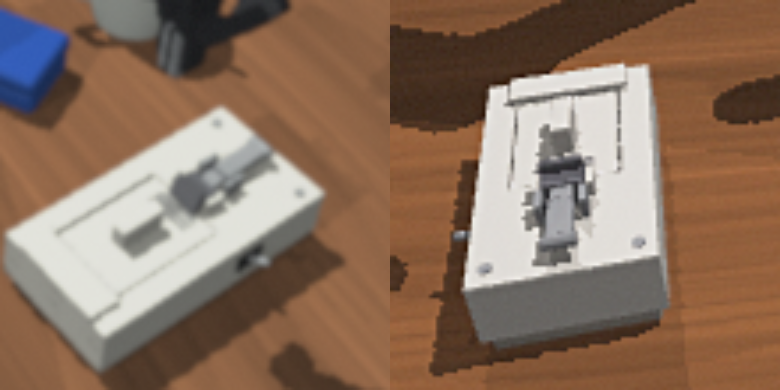

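View pics/fin_wrist.png

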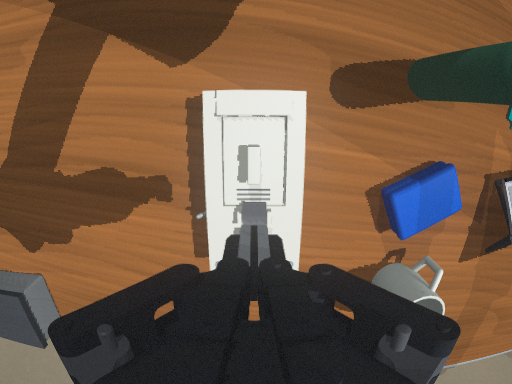

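The cover sits flat in the bay (254,160), the catch is over its edge (255,213), and the lever is folded (side 345,262). The can, mug and soap case are where they started, and the gripper is clear. Handing in.

```bash
python3 -c "
from rig import arm
print(arm.job_done(), arm.get_obs()['t'])"
```

```text
the job is handed in; nothing more can be done
the job is handed in; nothing more can be done
```

The cover is back on the lamp, caught and locked, and I handed the job in at about 16 s. I took the white cover off the mirror, slid its tongue under the bridge at 26°, pivoted it down until it snapped in, folded the lever and retreated.

- **Cover:** wrist depth shows it level with the lamp's back (50.1–50.5 mm) along its whole length, also after release and after locking. The catch sits over its rear edge.
- **Lever:** two cameras put it at about 1.5 rad. A last downward press on its end bar met about 34 N without it moving.
- **Other objects:** by eye in the last pictures, the can, mug and soap case stand where they did. The gripper is clear of everything.

Some things disagreed along the way:
- **Fingertip position:** the real fingertips sit about 42–43 mm behind the reported TCP. My first grasp closed on air above the rib, and I worked from the observed fingertips after that.
- **Pivoting:** the cover turned about 3–5° in the grip, so my first pivot left it 3° high. I saw this in the depth picture and corrected it by pressing further.
- **Reported pose:** readings often differed from what I commanded by 1–2 mm.

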